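# Set up the folding bar rest and lay the taper sleeve in it

### The job

Swing the folded leg of the green bar rest up by its red handle, past upright and over onto its stop, so that it stands there by itself. Then pick up the grey taper sleeve that lies on the bench behind the vice and lay it gently along the rest in both V notches, middle of the sleeve between the notches, either way round, and let go of it with the leg still standing.

Things in the scene. Friction and masses are not known exactly. Their poses are not given: they have to be found in the camera images.
- bar_rest: Green steel bar rest fixed to the bench. Base plate 205 x 64 x 10 mm (local x -85 to 120 mm). Origin on the bench top; local x from the fixed V post (x = -50 mm) to the folding leg's hinge (x = 60 mm); z up. Post: 18 x 34 mm column with a 16 mm thick, 90 degree V notch open upward, its bottom 98 mm above the bench, the V's tips 27 mm to either side and 119 mm high.
- leg_hinge (a point): Point on the leg's hinge axis, level with the middle of the red handle: at (60, -54, 34) mm in bar_rest's frame. The axis runs along bar_rest's local y. Axes as those of bar_rest.
- leg_handle (a point): Middle of the leg's red round handle, 13 mm thick, 44 mm long, parallel to the hinge axis and 42 mm from it, on the rest's local -y side, 32 to 76 mm from the leg's middle plane. Leg folded: handle at local x = 102 mm, 34 mm above the bench with open bench below. It can be pinched from above across its thickness (along the rest's local x); its angle changes in the fingers as the leg swings.
- rest_leg (a joint): Leg angle, rad: 0 folded flat, pointing away from the post (start); 1.57 upright; 1.88 on its stop, leaning toward the post. Loose hinge: below upright the leg falls back flat, past upright it falls to its stop and stays by its own weight (0.2 to 0.4 kg). On the stop its V notch, same as the post's, opens upward at local x = 40 mm, bottom 98 mm up; the handle is at x = 47 mm, 74 mm up.
- rest_centre (a point): Point half-way between the two notches when the leg is set up, level with the notch bottoms (98 mm above the bench): local (-5, 0, 98) mm of the rest. Axes as those of bar_rest. A seated sleeve has its centre about 23 mm above this point.
- sleeve_centre (a point): Centre of the loose grey steel taper sleeve: 142 mm long, round, 36 mm thick at one end tapering to 30 mm near the other, which ends in a flat tang; 33 mm at the middle; 0.35 to 0.65 kg. It starts lying on the bench; the point is half-way along its axis, about 17 mm above the bench. Local x runs along the sleeve to its thick end.
Not all that is in view belongs to the job. Of the things that look like the part that bears sleeve_centre, the larger one is meant.

How it is judged:
On the way:
1. the leg stands on its stop by itself, untouched by the robot (value of joint rest_leg above 1.75 rad and contact force between rest_leg and the arm below 0.1 N and contact force between rest_leg and the fingers below 0.1 N), for 0.3 s.
At the end, for the whole second after the job is handed in: The leg is on its stop (over 1.75 rad). The sleeve lies at rest in both V notches: its middle within 28 mm of the point between the notches and within 8 mm of the rest's centre line, 16 to 30 mm above the notch bottoms, in line with the rest within 0.12 rad (value of joint rest_leg above 1.75 rad and horizontal distance between sleeve_centre and rest_centre below 0.028 m and y of sleeve_centre in the frame of rest_centre between -0.008 and 0.008 m and z of sleeve_centre in the frame of rest_centre between 0.016 and 0.03 m and angle between the x axis of sleeve_centre and the x axis of bar_rest, either way round below 0.12 rad and linear speed of taper_sleeve below 0.02 m/s); the robot touches nothing.
It fails at once if the sleeve is dropped or thrown (faster than 0.5 m/s while not in the gripper) (linear speed of taper_sleeve above 0.5 m/s and contact force between taper_sleeve and the fingers below 0.1 N).
It also fails if it takes over 58 s, if anything falls off the work surface, if the arm or the gripper's body presses on something with over 40 N, if the wrist force passes 120 N, or if a joint passes its speed limit or range.

### The arm

A 6-joint arm with a two-finger parallel gripper is mounted at the origin on a cart in front of the work surface, level with it; the furniture and walls round the work are solid. World frame = base frame: x ahead of the robot, y to its left, z up, the work surface at z = 0. Lengths are in m, angles in rad, forces in N, time in s.
With the tool pointing down it reaches from about 0.425 to 0.95 m from the base axis. Payload 3.5 kg.
Tool frame: the origin (TCP) lies on the centre line of the jaws, within the pads' length; the fingertips stand tip_extent ahead of it and the grasp point (between the pads) lies 2 mm behind it (tip_extent is the distance from the TCP to the fingertips, in m); z points along the fingers, y is the direction in which the jaws open and shut (so a half turn about z gives the same grasp; the last joint's range is limited). The gripper opens to 85 mm and grips with 20 to 120 N. Pads are 22 mm wide; open, the fingers measure 114 mm over their backs; the gripper's body (76 mm by 85 mm) begins 54 mm behind the grasp point. The pads swing forward as they close: fully open they stand 13 mm farther back than shut.
Start: joints at [-1.385, 0.286, 1.577, -0, 1.279, -0.15], TCP at [0.222, -0.637, 0.248] pointing down, gripper open.
Joint ranges: [-2.77, 2.77], [-0.9, 2.22], [0.21, 2.48], [-1.53, 4.67], [0.24, 2.81], [-2.84, 2.84]. Speed limits (rad/s): [2.79, 2.79, 3.14, 3.14, 3.14, 3.14].

### API

Orientations are given as a unit quaternion [x, y, z, w].
In Python, from plant import * gives the robot as it stands.
- The arm moves only by the shell command python3 -m crank 'ROWS' [FORCE]. ROWS is JSON, a list of rows, each a list of 7 numbers: the gripper's target within -1 to 1 (shut at 1, half-way at 0, fully open at -1), then the shift along the tool's x, y, z in cm, then the turn, a rotation vector about the tool's x, y, z in degrees. In form: [[fingers, tx, ty, tz, wx, wy, wz], ...]. A call has 1 to 5 rows; each row shifts and turns the commanded pose from where the row before left it, along the tool's axes as they then stand; what a row does not reach is not made up. A row lasts 1/10 s, in which the tool goes at most 50 mm and 8.59 degrees, less where a joint would pass 70% of its speed; a pose out of reach is approached as far as the arm can. A call is refused whole if a number of a shift passes 5 or a number of a turn 8.59, either way. A call with a gripper value outside its range is refused whole. The fingers move at their own pace and stop on an object; FORCE is the grip in N (left out, the last holds). Time passes only in rows, so rows that do not move let the fingers close. It gives the time, the measured TCP pose, the force and the opening at its end, in the units of the state.
- get_state(): the state, without advancing time (a new reading comes with each control period).
- read_camera(name): name is "scene" or "top" or "wrist"; returns a dict with "color" (384x512x3 uint8, red, green, blue), "vfov" (degrees; the focal length in pixels is half the picture's height over the tangent of half this angle, whatever the lens; pixels are square), "cx", "cy" (the principal point, pixels), "distortion" ([k1, k2, p1, p2, k3] as OpenCV has them; the pictures are not rectified), "cam_to_world" (4x4, takes a point from camera to world coordinates). Camera axes: x right, y up, looking along -z (the intrinsics and any distortion apply to the point x, -y, -z); pixel columns grow to the right and rows downward; lengths in m; the calibration is good to about 2 mm. A picture is of the moment at which its call begins. There is no depth.
- sign_off(): hands the job in, once; it reports no verdict.
Trained networks look in the newest picture that a camera, given by its name, has taken for a name from the list of things; names that differ only in an ending like _2 or _b are one class to them, and where a whole thing is asked for, a point or a joint stands for the part that bears it (a point fixed in the world has none). Each returns a list of dicts, best first, with "p" (0 to 1); they miss things now and then, are a little off and sometimes report something else, mostly with a low value. They report only what shows in the picture. A call takes as long as a camera call. They do not tell look-alikes from the thing itself.
- trace(thing, camera): "pixels" (384x512 bool, what is visible of it) and "location" ([column, row] in pixels, amid what is visible of it).
- place_of(thing, camera): "location" ([column, row] in pixels: a listed point, or the origin of a listed thing).
The state is a dict: "time": time; "qpos": joint angles; "dq": joint speeds; "joint_efforts": joint torques, N m; "eef_pos": TCP position; "tcp_rot": TCP orientation; "contact_force": force on the tool from outside, world axes, zero at the start; "wrist_torque": the same for the moment, N m; "opening": opening from 0.0 (shut) to 1.0 (fully open).
Only numpy, scipy, OpenCV 4.12 (cv2) and the standard library are available. Lean on these libraries where they do the work, as an engineer would, in place of code of your own. Each camera call takes 0.05 s, during which the arm holds its last target.

## Working session

There is one attempt and no reset: what is moved stays moved. The work goes in short steps, Python scripts to look and compute and a shell command to move; the robot and the scene stay as the last step left them, time stands still between calls to the robot, and variables do not carry over. Pictures are saved under pics/ and viewed, and the job is handed in when it is done.

```bash
ls; mkdir -p pics; cat > h.py <<'E'
from plant import *
import numpy as np, cv2
def K(c):
    h=c["color"].shape[0]; f=h/2/np.tan(np.radians(c["vfov"])/2)
    return np.array([[f,0,c["cx"]],[0,f,c["cy"]],[0,0,1]])
def ray(c,p):
    u=cv2.undistortPoints(np.array([[p]],float),K(c),np.array(c["distortion"],float))[0,0]
    T=np.array(c["cam_to_world"]); d=T[:3,:3]@np.array([u[0],-u[1],-1]); return T[:3,3],d
def atz(c,p,z):
    o,d=ray(c,p); return o+d*(z-o[2])/d[2]
def proj(c,P):
    T=np.array(c["cam_to_world"]); q=(np.atleast_2d(P)-T[:3,3])@T[:3,:3]; q=q*[1,-1,-1]
    return cv2.projectPoints(q,np.zeros(3),np.zeros(3),K(c),np.array(c["distortion"],float))[0][:,0]
def save(c,n): cv2.imwrite("pics/"+n+".png",c["color"][:,:,::-1])
E
python3 - <<'E'
from h import *
s=get_state();print({k:s[k] for k in s})
import plant
print([n for n in dir(plant) if not n.startswith('_')])
for n in ["scene","top","wrist"]:
    c=read_camera(n);save(c,n+"0");print(n,c["vfov"],np.round(c["cam_to_world"],3).tolist())
    for t in ["bar_rest","leg_hinge","leg_handle","rest_centre","sleeve_centre"]:
        print(t,[(np.round(d["location"],1),round(d["p"],2)) for d in place_of(t,n)])
    for t in ["sleeve_centre","bar_rest","leg_handle"]:
        print('trace',t,[(np.round(d["location"],1),round(d["p"],2),d["pixels"].sum()) for d in trace(t,n)])
E
```

```text
pics
{'time': 0.0, 'qpos': array([-1.38501740e+00,  2.87192430e-01,  1.57818633e+00, -3.47668495e-05,
        1.27863085e+00, -1.49984584e-01]), 'dq': array([ 0.00092053,  0.00012301, -0.00198637, -0.00017499, -0.00100796,
       -0.0007823 ]), 'joint_efforts': array([-2.75782426e-03, -4.05982733e+01, -2.92629987e+01, -3.12162319e-04,
        5.78931067e-03,  3.60599358e-06]), 'eef_pos': array([ 0.22231866, -0.63667119,  0.24692425]), 'tcp_rot': array([ 9.85939365e-01,  1.67099095e-01, -3.82652137e-05, -1.20798679e-03]), 'contact_force': array([ 0.89622681, -0.4995075 ,  0.4509122 ]), 'wrist_torque': array([-0.00998362,  0.03191637, -0.05050026]), 'opening': 1.0011630958037472}
['Unreachable', 'get_state', 'place_of', 'read_camera', 'sign_off', 'tip_extent', 'trace']
scene 50.06388070004054 [[-0.594, 0.525, -0.61, -0.149], [-0.805, -0.384, 0.453, 0.593], [0.004, 0.76, 0.65, 0.777], [0.0, 0.0, 0.0, 1.0]]
bar_rest [(array([198.9, 267. ]), 0.84)]
leg_hinge [(array([230.4, 265.3]), 0.62)]
leg_handle [(array([246.8, 260.7]), 0.66)]
rest_centre [(array([193.6, 240.9]), 0.66)]
sleeve_centre
[... 496 characters left out ...]
rray([181.7, 236. ]), 0.75)]
leg_handle [(array([203.2, 237.4]), 0.78)]
rest_centre [(array([156.6, 210.9]), 0.78)]
sleeve_centre [(array([303.9, 142.5]), 0.6), (array([263.6, 124.9]), 0.57)]
trace sleeve_centre [(array([305.8, 143.8]), 0.58, np.int64(627)), (array([263.8, 125.9]), 0.49, np.int64(250))]
trace bar_rest [(array([174.8, 215.9]), 0.77, np.int64(1936))]
trace leg_handle [(array([202.8, 216.8]), 0.66, np.int64(384))]
wrist 71.87756080155712 [[0.33, 0.896, 0.297, 0.299], [-0.944, 0.313, 0.103, -0.61], [-0.0, -0.315, 0.949, 0.373], [0.0, 0.0, 0.0, 1.0]]
bar_rest []
leg_hinge []
leg_handle []
rest_centre []
sleeve_centre []
trace sleeve_centre []
trace bar_rest []
trace leg_handle []
```

```bash
python3 - <<'E'
import cv2
for n in ["scene0","top0"]:
    a=cv2.imread(f"pics/{n}.png"); cv2.imwrite(f"pics/{n}b.png",cv2.resize(a,(800,600),interpolation=cv2.INTER_CUBIC))
E
python3 -c "from plant import *;print(tip_extent)"
```

```text
0.017
```

View pics/scene0b.png

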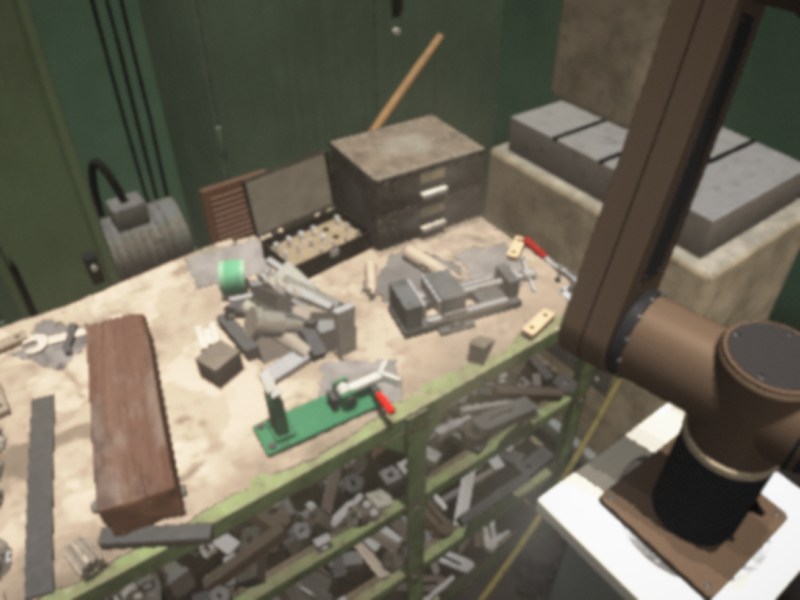

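View pics/top0b.png

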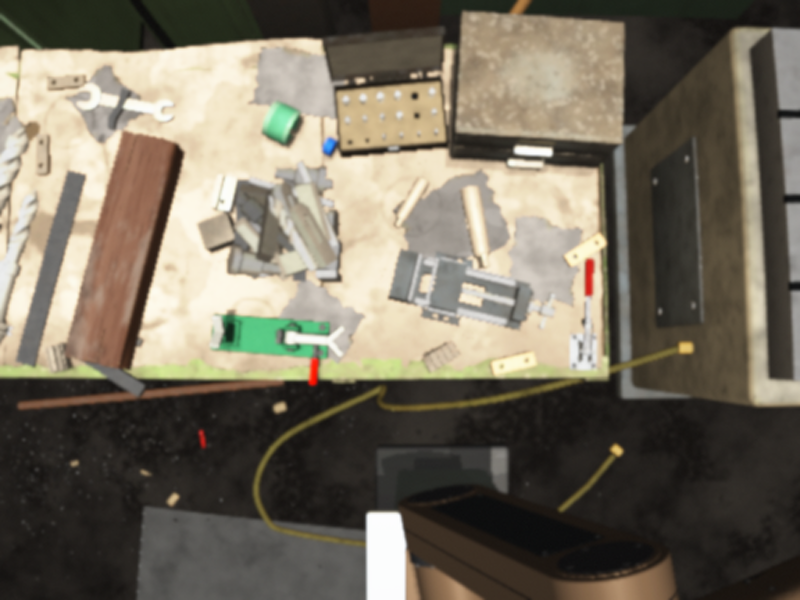

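The top view shows the green rest at 800-px (270,335) with its red handle toward the robot at (314,372). The vice is at (460,287). The larger sleeve lies behind the vice at (475,225), and a smaller look-alike is at (411,201). Next I work out positions.

```bash
python3 - <<'E'
from h import *
c=read_camera("top");s=read_camera("scene")
M={}
for n,c in (("top",c),("scene",s)):
    for t,z in [("bar_rest",0),("leg_hinge",.034),("leg_handle",.034),("rest_centre",.098),("sleeve_centre",.017)]:
        for d in place_of(t,n): print(n,t,round(d["p"],2),np.round(atz(c,d["location"],z),4))
    for d in trace("sleeve_centre",n):
        ys,xs=np.nonzero(d["pixels"]); P=np.array([atz(c,(x,y),.017) for x,y in zip(xs,ys)])[:,:2]
        m=P.mean(0);u,sv,v=np.linalg.svd(P-m,full_matrices=False);q=(P-m)@v.T
        print(n,'sl',d["p"],m,v[0],np.degrees(np.arctan2(v[0,1],v[0,0])),q.min(0),q.max(0))
c=read_camera("top")
a=c["color"].astype(int)
def crop(c,x0,y0,w,h,n,k):
    cv2.imwrite(f"pics/{n}.png",cv2.resize(c["color"][y0:y0+h,x0:x0+w,::-1],None,fx=k,fy=k,interpolation=cv2.INTER_CUBIC))
crop(c,120,90,240,160,"topcrop",3)
crop(s,140,140,200,160,"scenecrop",3.75)
E
```

```text
top bar_rest 0.84 [0.4572 0.3454 0.    ]
top leg_handle 0.71 [0.3948 0.2488 0.034 ]
top rest_centre 0.63 [0.4617 0.3503 0.098 ]
top sleeve_centre 0.77 [ 0.6378 -0.0291  0.017 ]
top sleeve_centre 0.66 [0.688  0.0835 0.017 ]
top sl 0.78 [ 0.64642568 -0.03042814] [-0.98530852 -0.17078386] -170.16660252332593 [-0.06571346 -0.01860646] [0.07642906 0.01857172]
top sl 0.73 [0.68788795 0.08003828] [-0.8539647   0.52033094] 148.64554714408337 [-0.04196334 -0.01006123] [0.05027361 0.0104343 ]
scene bar_rest 0.64 [0.4626 0.3375 0.    ]
scene bar_rest 0.63 [0.4182 0.2798 0.    ]
scene leg_hinge 0.7 [0.3965 0.2912 0.034 ]
scene leg_handle 0.95 [0.3884 0.2543 0.034 ]
scene rest_centre 0.94 [0.4568 0.3423 0.098 ]
scene sleeve_centre 0.79 [ 0.6351 -0.0315  0.017 ]
scene sleeve_centre 0.71 [0.6694 0.0862 0.017 ]
scene sl 0.76 [ 0.66575213 -0.02928738] [-0.98541166 -0.17018775] -170.20126465043572 [-0.05671007 -0.02258305] [0.091884   0.02566861]
scene sl 0.49 [0.45287997 0.32681518] [0.1544449 0.9880014] 81.11539655563452 [-0.1357854  -0.05172227] [0.10368709 0.11533552]
scene sl 0.47 [0.68217806 0.08428676] [-0.84742724  0.53091155] 147.93293483036015 [-0.05366377 -0.01035067] [0.05370202 0.01138441]
```

View pics/topcrop.png

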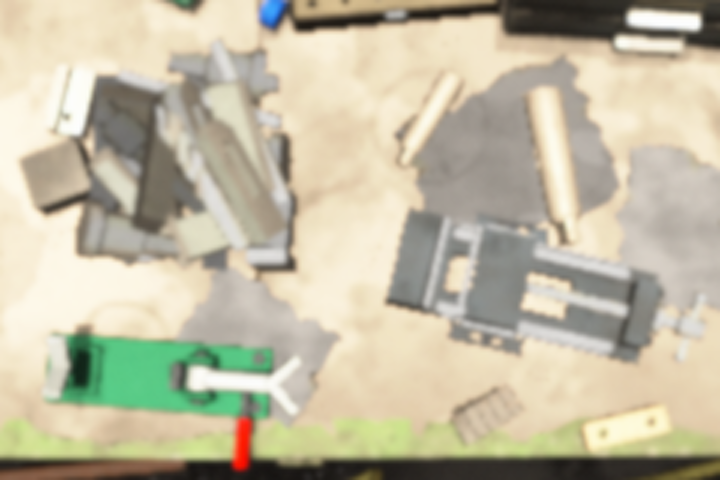

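View pics/scenecrop.png

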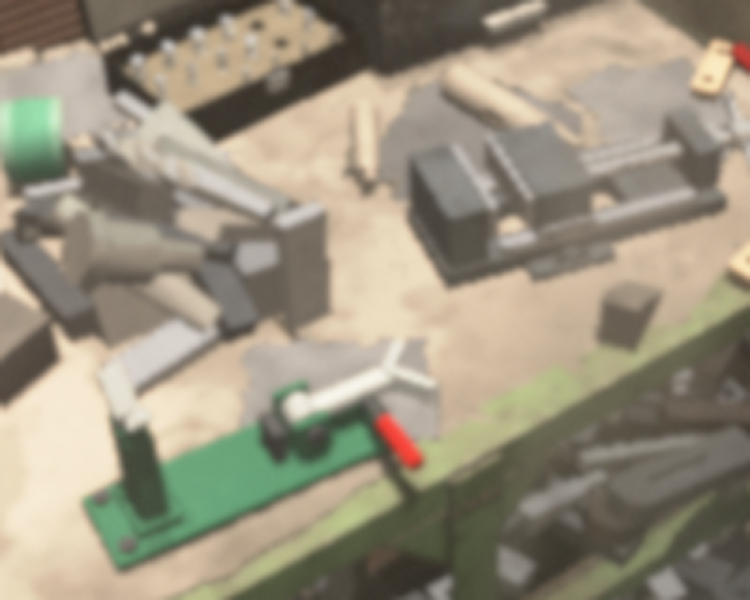

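The crops confirm this. The base plate runs along image-right and the leg is folded to the right. The sleeve's thick end is away from the vice, at crop (545,95), with the tang at (570,235). Now I fit the rest's pose from the green mask and the points.

```bash
python3 - <<'E'
from h import *
from scipy.optimize import least_squares, minimize
C={n:read_camera(n) for n in("top","scene")}
masks={}
for n,c in C.items():
    hsv=cv2.cvtColor(c["color"],cv2.COLOR_RGB2HSV)
    m=((hsv[...,0]>62)&(hsv[...,0]<88)&(hsv[...,1]>120)).astype(np.uint8)
    win=np.zeros_like(m)
    if n=="top": win[190:240,125:225]=1
    else: win[240:300,155:260]=1
    m*=win; masks[n]=m; print(n,m.sum())
    r=((hsv[...,0]<6)|(hsv[...,0]>174))&(hsv[...,1]>180)&(hsv[...,2]>90)
    r=r.astype(np.uint8); w=np.zeros_like(m)
    if n=="top": w[215:250,185:220]=1
    else: w[235:275,225:265]=1
    ys,xs=np.nonzero(r*w); print('red',n,len(xs),xs.mean(),ys.mean(),atz(c,(xs.mean(),ys.mean()),.034))
    C[n]['red']=(xs.mean(),ys.mean())
def X(p,l):
    cy,sy=np.cos(p[2]),np.sin(p[2]); l=np.atleast_2d(l).astype(float)
    return np.c_[p[0]+cy*l[:,0]-sy*l[:,1],p[1]+sy*l[:,0]+cy*l[:,1],l[:,2]]
plate=np.array([[-.085,-.032,.01],[.12,-.032,.01],[.12,.032,.01],[-.085,.032,.01]])
def cost(p,ns,full=False):
    t=0
    for n in ns:
        q=proj(C[n],X(p,plate)); 
        m=np.zeros((384*8,512*8),np.uint8); cv2.fillPoly(m,[np.round((q+.5)*8).astype(np.int32)],1)
        m=cv2.resize(m.astype(np.float32),(512,384),interpolation=cv2.INTER_AREA)
        hull=masks[n].astype(float)
        t+=np.sum(hull*(1-m))*1.0+np.sum(m*(1-hull))*.35
        # handle centre
        h=proj(C[n],X(p,[.102,-.054,.034]))[0]; t+=3*np.sum((h-C[n]['red'])**2)
    return t
for ns in (["top"],["scene"],["top","scene"]):
    b=None
    for y0 in (-1.7,-1.6,-1.5):
        r=minimize(cost,[.455,.345,y0],args=(ns,),method="Nelder-Mead",options=dict(initial_simplex=np.array([[.455,.345,y0],[.465,.345,y0],[.455,.355,y0],[.455,.345,y0+.08]])))
        if b is None or r.fun<b.fun:b=r
    p=b.x;print(ns,np.round(p,4),b.fun,'handle',X(p,[.102,-.054,.034]).round(4),'centre',X(p,[-.005,0,.098]).round(4))
    pbest=p
for n,c in C.items():
    im=cv2.resize(c["color"][:,:,::-1],None,fx=4,fy=4,interpolation=cv2.INTER_CUBIC)
    def d(l,col,close=True): cv2.polylines(im,[np.round((proj(c,X(pbest,l))+.5)*4).astype(np.int32)],close,col,1)
    d(plate,(255,0,255)); d([[.102,-.032,.034],[.102,-.076,.034]],(255,255,0),False)
    d([[-.05,-.027,.119],[-.05,0,.098],[-.05,.027,.119]],(0,0,255),False)
    x0,y0=(120,180) if n=="top" else (140,215)
    cv2.imwrite(f"pics/fit_{n}.png",im[y0*4:y0*4+340,x0*4:x0*4+560])
E
```

```text
top 984
red top 77 200.4935064935065 238.27272727272728 [0.39124629 0.2462032  0.034     ]
scene 0
red scene 42 245.9047619047619 257.8333333333333 [0.3939175  0.24790894 0.034     ]
['top'] [ 0.4535  0.3431 -1.6499] 283.60832263517227 handle [[0.3916 0.2457 0.034 ]] centre [[0.4539 0.3481 0.098 ]]
['scene'] [ 0.5113  0.2366 -2.7449] 506.7230171986906 handle [[0.3964 0.247  0.034 ]] centre [[0.5159 0.2385 0.098 ]]
['top', 'scene'] [ 0.4571  0.343  -1.6768] 891.2560187142999 handle [[0.3926 0.2472 0.034 ]] centre [[0.4576 0.3479 0.098 ]]
```

```bash
python3 -c "
import cv2,numpy as np
cv2.imwrite('pics/fit_both.png',np.vstack([cv2.imread('pics/fit_top.png')[:300],cv2.imread('pics/fit_scene.png')[:300]]))"
```

```text
(no output)
```

View pics/fit_both.png

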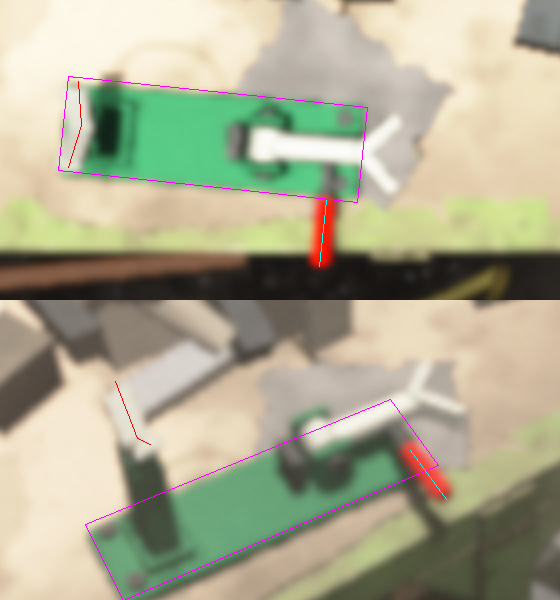

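The fit is close but turned slightly too far. I'll refine it with a working scene mask.

```bash
cat > fit.py <<'E'
from h import *
from scipy.optimize import minimize
C={n:read_camera(n) for n in("top","scene")}
D={}
for n,c in C.items():
    a=c["color"].astype(int); g=a[...,1]; 
    m=((g-a[...,0]>g*.35)&(g-a[...,2]>g*.1)).astype(np.uint8)
    w=np.zeros_like(m)
    if n=="top": w[190:240,125:225]=1
    else: w[240:300,155:260]=1
    m*=w
    r=((a[...,0]>2.2*a[...,1])&(a[...,0]>110)).astype(np.uint8)
    w=np.zeros_like(m)
    if n=="top": w[215:250,185:220]=1
    else: w[235:275,225:265]=1
    ys,xs=np.nonzero(r*w); D[n]=(m.astype(float),(xs.mean(),ys.mean())); print(n,m.sum(),len(xs),D[n][1])
def X(p,l):
    cy,sy=np.cos(p[2]),np.sin(p[2]); l=np.atleast_2d(l).astype(float)
    return np.c_[p[0]+cy*l[:,0]-sy*l[:,1],p[1]+sy*l[:,0]+cy*l[:,1],l[:,2]]
plate=np.array([[-.085,-.032,.01],[.12,-.032,.01],[.12,.032,.01],[-.085,.032,.01]])
def cost(p,ns):
    t=0
    for n in ns:
        q=proj(C[n],X(p,plate)); m=np.zeros((384*8,512*8),np.uint8); cv2.fillPoly(m,[np.round((q+.5)*8).astype(np.int32)],1)
        m=cv2.resize(m.astype(np.float32),(512,384),interpolation=cv2.INTER_AREA)
        t+=np.sum(D[n][0]*(1-m))+np.sum(m*(1-D[n][0]))*.6
        h=proj(C[n],X(p,[.102,-.054,.034]))[0]; t+=3*np.sum((h-D[n][1])**2)
    return t
for ns in (["top"],["scene"],["top","scene"]):
    b=None
    for y0 in (-1.7,-1.6,-1.5):
        r=minimize(cost,[.455,.345,y0],args=(ns,),method="Nelder-Mead",options=dict(initial_simplex=np.array([[.455,.345,y0],[.465,.345,y0],[.455,.355,y0],[.455,.345,y0+.08]])))
        if b is None or r.fun<b.fun:b=r
    p=b.x;print(ns,np.round(p,4),b.fun,'handle',X(p,[.102,-.054,.034]).round(4),'centre',X(p,[-.005,0,.098]).round(4))
ims=[]
for n,c in C.items():
    im=cv2.resize(c["color"][:,:,::-1],None,fx=4,fy=4,interpolation=cv2.INTER_CUBIC)
    def d(l,col,close=True): cv2.polylines(im,[np.round((proj(c,X(p,l))+.5)*4).astype(np.int32)],close,col,1)
    d(plate,(255,0,255)); d([[.102,-.032,.034],[.102,-.076,.034]],(255,255,0),False)
    d([[-.05,-.027,.119],[-.05,0,.098],[-.05,.027,.119]],(0,0,255),False)
    x0,y0=(120,180) if n=="top" else (140,215)
    ims.append(im[y0*4:y0*4+300,x0*4:x0*4+560])
cv2.imwrite("pics/fit2.png",np.vstack(ims))
E
python3 fit.py
```

```text
top 1128 83 (np.float64(200.3855421686747), np.float64(237.7710843373494))
scene 533 65 (np.float64(245.72307692307692), np.float64(257.26153846153846))
['top'] [ 0.4556  0.3439 -1.6474] 400.1664401611351 handle [[0.3939 0.2463 0.034 ]] centre [[0.456  0.3489 0.098 ]]
['scene'] [ 0.455   0.3443 -1.6325] 722.9484060656755 handle [[0.3949 0.2458 0.034 ]] centre [[0.4554 0.3493 0.098 ]]
['top', 'scene'] [ 0.4565  0.3439 -1.6595] 1123.9918069907053 handle [[0.3936 0.2471 0.034 ]] centre [[0.4569 0.3489 0.098 ]]
```

View pics/fit2.png

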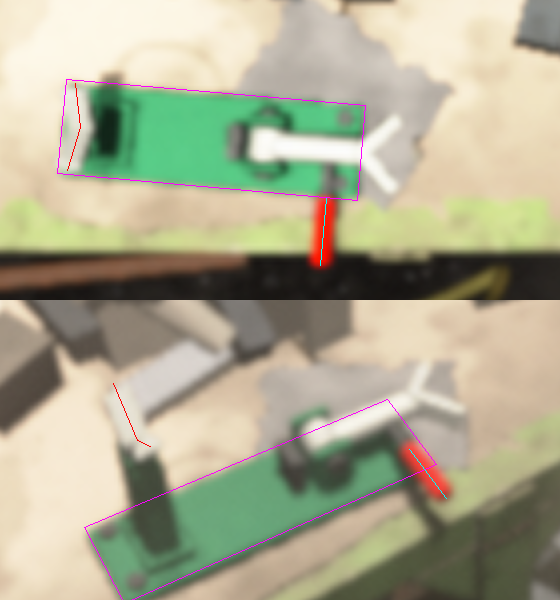

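```bash
cat > plan.py <<'E'
# python3 plan.py x y z yawdeg [n]: rows (tool axes, cm/deg) from measured pose to target; tool down, yaw = world angle of tool y
from h import *
import sys
from scipy.spatial.transform import Rotation as R
s=get_state(); p=np.array(s["eef_pos"]); r=R.from_quat(s["tcp_rot"])
x,y,z,yaw=map(float,sys.argv[1:5])
a=np.radians(yaw); ty=np.array([np.cos(a),np.sin(a),0]); tz=np.array([0,0,-1.]); tx=np.cross(ty,tz)
rt=R.from_matrix(np.c_[tx,ty,tz]); d=(r.inv()*rt).as_rotvec(degrees=True)
D=np.array([x,y,z])-p
n=int(sys.argv[5]) if len(sys.argv)>5 else int(np.ceil(max(np.linalg.norm(D)/.048,np.linalg.norm(d)/8.5,1)))
print("t",round(s["time"],2),"p",p.round(4),"yaw",np.degrees(np.arctan2(*r.as_matrix()[[1,0],1])).round(1),"q6",round(s["qpos"][5],2),"F",np.round(s["contact_force"],1),"op",round(s["opening"],3),"n",n)
for k in range(n):
    print(np.r_[np.round(r.inv().apply(D/n*100),2),np.round(d/n,2)].tolist()); r=r*R.from_rotvec(d/n,degrees=True)
E
python3 plan.py .5 -.15 .25 -93.7 10
```

```text
t 2.3 p [ 0.2225 -0.6373  0.2483] yaw -70.8 q6 -0.15 F [-0.1  0.3 -1.2] op 1.001 n 10
[4.23, -3.69, -0.02, 0.0, 0.0, 2.29]
[4.08, -3.85, -0.02, 0.0, 0.0, 2.29]
[3.92, -4.01, -0.02, 0.0, 0.0, 2.29]
[3.75, -4.17, -0.02, 0.0, 0.0, 2.29]
[3.58, -4.31, -0.02, 0.0, 0.0, 2.29]
[3.41, -4.45, -0.02, 0.0, 0.0, 2.29]
[3.23, -4.59, -0.02, 0.0, 0.0, 2.29]
[3.04, -4.71, -0.02, 0.0, 0.0, 2.29]
[2.85, -4.83, -0.02, 0.0, 0.0, 2.29]
[2.66, -4.94, -0.02, 0.0, 0.0, 2.29]
```

```bash
python3 -m crank '[[-1,3.5,-3.1,0,0,0,2],[-1,3.4,-3.2,0,0,0,2],[-1,3.3,-3.3,0,0,0,2],[-1,3.1,-3.5,0,0,0,2],[-1,3,-3.6,0,0,0,2]]' 40; python3 -m crank '[[-1,2.8,-3.7,0,0,0,2],[-1,2.7,-3.8,0,0,0,2],[-1,2.5,-3.9,0,0,0,2],[-1,2.4,-4,0,0,0,2],[-1,2.3,-4.1,0,0,0,2]]'; python3 -m crank '[[-1,2.2,-4.1,0,0,0,2],[-1,2.2,-4.1,0,0,0,1],[-1,0,0,0,0,0,0]]'; python3 plan.py .52 -.08 .25 -93.7
```

```text
time: 2.8
eef_pos: [0.3366, -0.4314, 0.2485]
tcp_rot: [0.997, 0.08, 0.0, 0.0]
contact_force: [0.8, 0.4, -0.2]
opening: 0.998
time: 3.3
eef_pos: [0.4454, -0.2253, 0.2487]
tcp_rot: [1.0, -0.008, 0.0, 0.0]
contact_force: [1.6, -0.5, 0.2]
opening: 0.998
time: 3.6
eef_pos: [0.4931, -0.142, 0.2487]
tcp_rot: [1.0, -0.03, 0.001, -0.001]
contact_force: [0.1, -0.2, -0.4]
opening: 0.996
t 3.6 p [ 0.4931 -0.142   0.2487] yaw -93.4 q6 1.15 F [ 0.1 -0.2 -0.4] op 0.996 n 2
[1.16, -3.18, -0.06, -0.04, -0.04, 0.15]
[1.15, -3.18, -0.06, -0.04, -0.04, 0.15]
```

```bash
python3 -m crank '[[-1,1.2,-3.2,0,0,0,0],[-1,1.2,-3.2,0,0,0,0],[-1,0,0,0,0,0,0]]'; python3 - <<'E'
from h import *
c=read_camera("wrist");cv2.imwrite("pics/w1.png",cv2.resize(c["color"][:,:,::-1],(800,600)))
for d in place_of("sleeve_centre","wrist"):print(d["p"],d["location"],atz(c,d["location"],.017))
for d in trace("sleeve_centre","wrist"):
    ys,xs=np.nonzero(d["pixels"]); P=np.array([atz(c,(x,y),.017) for x,y in zip(xs,ys)])[:,:2]
    (m,wh,a)=cv2.minAreaRect((P*1000).astype(np.float32)); print(d["p"],len(xs),P.mean(0),m,wh,a)
E
```

```text
time: 3.9
eef_pos: [0.5202, -0.082, 0.2485]
tcp_rot: [1.0, -0.031, 0.0, -0.0]
contact_force: [0.3, -0.8, 0.1]
opening: 0.998
0.94 [115.6, 40.9] [0.68502316 0.07748189 0.017     ]
0.66 [207.8, 75.2] [ 0.63819208 -0.03052635  0.017     ]
0.72 1574 [0.68829476 0.07745953] (682.9703979492188, 80.64865112304688) (26.67591094970703, 94.1725082397461) 58.473533630371094
0.6 3136 [ 0.65152341 -0.02934998] (641.5977783203125, -30.765087127685547) (145.357666015625, 36.05537033081055) 9.703438758850098
```

View pics/w1.png

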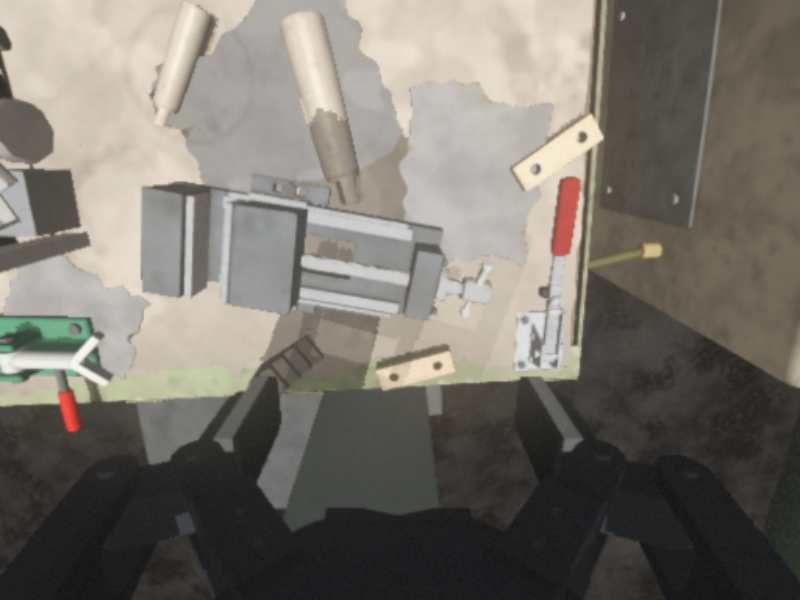

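Sleeve: centre about (0.639, -0.031), axis at about 9.7°, consistent across all three cameras. At w1 (320,105) it lies behind the vice. On to the rest.

```bash
python3 -m crank '[[-1,-0.7,-4.7,0,0,0,0],[-1,-0.7,-4.7,0,0,0,0],[-1,-0.7,-4.7,0,0,0,0],[-1,-1,-4.6,0,0,0,0],[-1,-1,-4.6,0,0,0,0]]';python3 -m crank '[[-1,-1,-4.6,0,0,0,0],[-1,-1,-4,0,0,0,0],[-1,0,0,0,0,0,0]]'; python3 - <<'E'
from h import *
c=read_camera("wrist");cv2.imwrite("pics/w2.png",cv2.resize(c["color"][:,:,::-1],(800,600)))
for t,z in [("bar_rest",0),("leg_hinge",.034),("leg_handle",.034),("rest_centre",.098)]:
    for d in place_of(t,"wrist"): print(t,round(d["p"],2),d["location"],np.round(atz(c,d["location"],z),4))
E
```

```text
time: 4.55
eef_pos: [0.4937, 0.1511, 0.2486]
tcp_rot: [0.999, -0.034, 0.0, 0.0]
contact_force: [0.4, 0.2, -0.3]
opening: 1.003
time: 4.85
eef_pos: [0.4788, 0.2406, 0.2484]
tcp_rot: [1.0, -0.031, -0.0, -0.0]
contact_force: [-0.3, -1.0, 0.3]
opening: 0.998
bar_rest 0.96 [186.4, 183.6] [0.4531 0.3434 0.    ]
leg_handle 0.8 [252.1, 228.7] [0.3907 0.2499 0.034 ]
rest_centre 0.62 [160.6, 207.5] [0.455  0.3484 0.098 ]
```

View pics/w2.png

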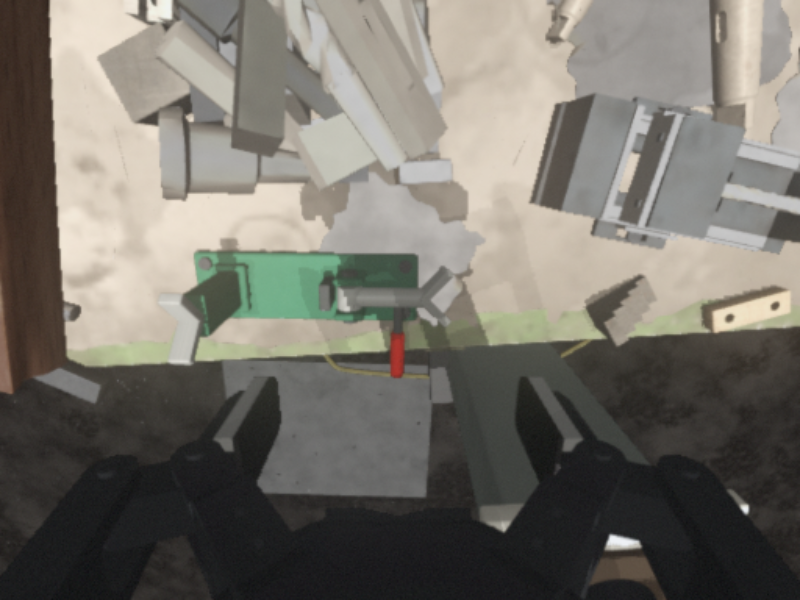

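The rest is sharp here: plate corners at (195,251), (417,254) and (418,320), handle from (397,334) to (397,377). I'll refine the pose from these.

```bash
python3 - <<'E'
from h import *
from scipy.optimize import least_squares
c=read_camera("wrist")
L=np.array([[-.085,.032,.01],[.12,.032,.01],[.12,-.032,.01],[.102,-.032,.034],[.102,-.076,.034]])
I=np.array([[195,251],[417,254],[418,320],[397,334],[397,377]])*.64-.18
def X(p,l):
    cy,sy=np.cos(p[2]),np.sin(p[2]); l=np.atleast_2d(l).astype(float)
    return np.c_[p[0]+cy*l[:,0]-sy*l[:,1],p[1]+sy*l[:,0]+cy*l[:,1],l[:,2]]
r=least_squares(lambda p:(proj(c,X(p,L))-I).ravel(),[.455,.344,-1.63])
p=r.x;print(p,r.fun.reshape(-1,2).round(1).tolist());print(X(p,[[.102,-.054,.034],[.102,-.06,.034],[-.005,0,.098]]))
im=cv2.resize(c["color"][:,:,::-1],None,fx=3,fy=3,interpolation=cv2.INTER_CUBIC)
P=X(p,np.r_[L,[[-.085,-.032,.01],[-.05,-.027,.119],[-.05,0,.098],[-.05,.027,.119]]])
for q in proj(c,P): cv2.drawMarker(im,tuple(int(v) for v in np.round((q+.5)*3)),(255,0,255),cv2.MARKER_CROSS,12,1)
cv2.imwrite("pics/w2f.png",im[400:800,250:1000])
E
```

```text
[ 0.45809202  0.33957204 -1.65782539] [[-2.1, 0.3], [1.7, 1.0], [-0.5, 1.3], [0.7, -1.5], [0.1, -0.8]]
[[0.39543063 0.24265172 0.034     ]
 [0.38945334 0.24317323 0.034     ]
 [0.45852662 0.34455312 0.098     ]]
```

View pics/w2f.png

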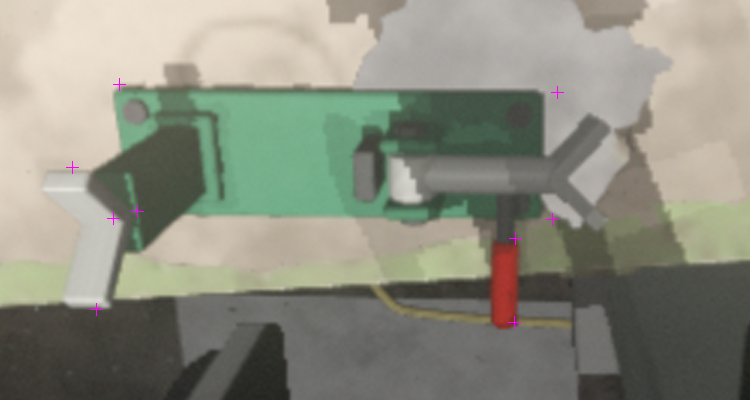

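```bash
python3 plan.py .39 .247 .13 -94.5
```

```text
t 5.15 p [0.4801 0.2366 0.2483] yaw -93.9 q6 1.91 F [ 0.3 -1.2  1.2] op 0.996 n 4
[-2.26, -0.11, 2.96, 0.0, -0.0, 0.15]
[-2.27, -0.1, 2.96, 0.0, -0.0, 0.15]
[-2.27, -0.09, 2.96, 0.0, -0.0, 0.15]
[-2.27, -0.09, 2.96, 0.0, -0.0, 0.15]
```

```bash
python3 -m crank '[[-1,-2.26,-0.1,3,0,0,0.2],[-1,-2.26,-0.1,3,0,0,0.2],[-1,-2.26,-0.1,3,0,0,0.2],[-1,-2.26,-0.1,3,0,0,0],[-1,0,0,0,0,0,0]]'; python3 -m crank '[[-1,0,0,0,0,0,0],[-1,0,0,0,0,0,0]]'; python3 plan.py .39 .247 .042 -94.5
python3 - <<'E'
from h import *
c=read_camera("wrist");cv2.imwrite("pics/w3.png",cv2.resize(c["color"][:,:,::-1],(800,600)))
for t,z in [("leg_handle",.034)]:
    for d in place_of(t,"wrist"): print(t,round(d["p"],2),d["location"],np.round(atz(c,d["location"],z),4))
print(proj(c,[[.394,.2468,.034]]), c["distortion"])
E
```

```text
time: 5.65
eef_pos: [0.3845, 0.2464, 0.1233]
tcp_rot: [0.999, -0.038, -0.005, 0.002]
contact_force: [0.7, -0.4, -0.1]
opening: 1.0
time: 5.85
eef_pos: [0.3924, 0.2487, 0.1307]
tcp_rot: [0.999, -0.039, 0.002, -0.001]
contact_force: [0.5, -0.0, 0.4]
opening: 0.998
t 5.85 p [0.3924 0.2487 0.1307] yaw -94.4 q6 1.99 F [ 0.5 -0.   0.4] op 0.998 n 2
[-0.13, 0.1, 4.43, -0.05, -0.13, 0.03]
[-0.12, 0.1, 4.43, -0.05, -0.13, 0.03]
leg_handle 0.58 [255.3, 198.5] [0.3929 0.2484 0.034 ]
[[257.01549889 197.20986368]] [-0.03324202  0.          0.          0.          0.        ]
```

View pics/w3.png

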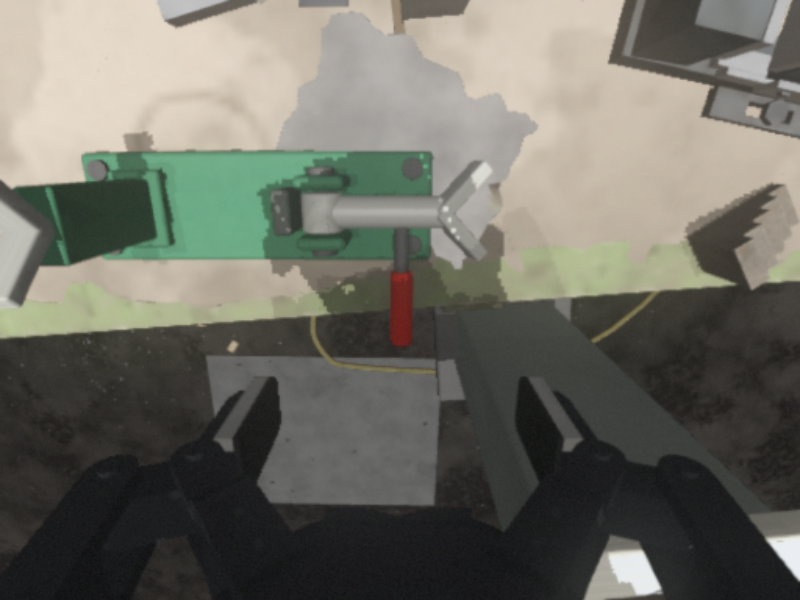

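The plate is square to the image and the handle, at (401,308), sits midway between the fingers. Descending.

```bash
python3 -m crank '[[-1,-0.1,0,3.5,0,0,0],[-1,0,0,3.2,0,0,0],[-1,0,0,1.5,0,0,0],[-1,0,0,0.6,0,0,0],[-1,0,0,0,0,0,0]]'; python3 -m crank '[[0,0,0,0,0,0,0],[0,0,0,0,0,0,0],[1,0,0,0,0,0,0],[1,0,0,0,0,0,0],[1,0,0,0,0,0,0]]' 30; python3 -m crank '[[1,0,0,0,0,0,0],[1,0,0,0,0,0,0],[1,0,0,0,0,0,0]]';python3 plan.py .39 .247 .042 -94.5;python3 - <<'E'
from h import *
c=read_camera("wrist");cv2.imwrite("pics/w4.png",cv2.resize(c["color"][:,:,::-1],(800,600)))
E
```

```text
time: 6.45
eef_pos: [0.3894, 0.2487, 0.0406]
tcp_rot: [0.999, -0.038, 0.0, -0.0]
contact_force: [-0.8, 0.0, 1.0]
opening: 1.003
time: 6.95
eef_pos: [0.3886, 0.2479, 0.0407]
tcp_rot: [0.999, -0.037, -0.0, 0.001]
contact_force: [-0.1, -28.4, 10.6]
opening: 0.141
time: 7.25
eef_pos: [0.3887, 0.2474, 0.0408]
tcp_rot: [0.999, -0.037, -0.0, 0.002]
contact_force: [-1.2, -6.7, 4.6]
opening: 0.136
t 7.25 p [0.3887 0.2474 0.0408] yaw -94.3 q6 2.0 F [-1.2 -6.7  4.6] op 0.136 n 1
[0.13, 0.03, -0.12, 0.2, 0.03, 0.23]
```

View pics/w4.png

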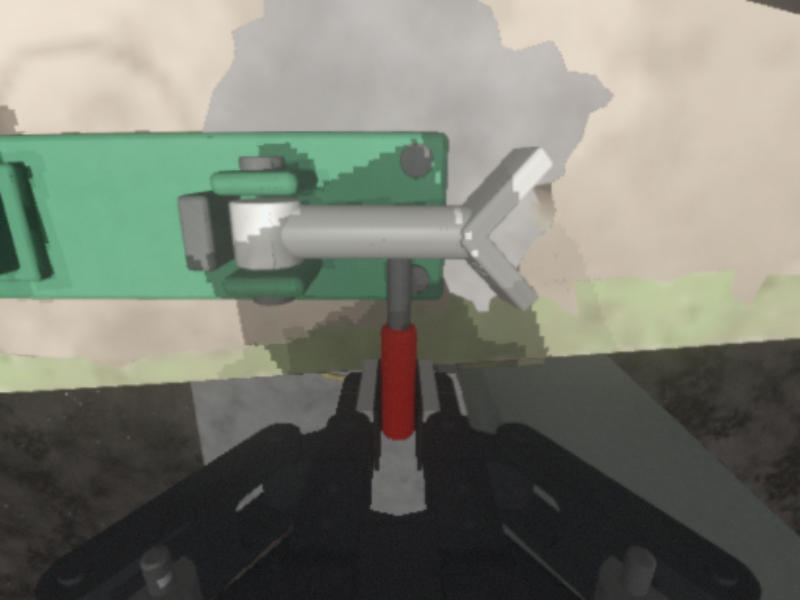

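The red handle is pinched at (398,400), near its outer end. Opening reads 0.136, about 12 mm, which matches. Now the arc.

```bash
python3 -m crank '[[1,0,0,-0.79,0,0,0],[1,0,-0.22,-0.77,0,0,0],[1,0,-0.36,-0.71,0,0,0],[1,0,-0.49,-0.63,0,0,0],[1,0,0,0,0,0,0]]';python3 plan.py .39 .247 .042 -94.5 1
```

```text
time: 7.8
eef_pos: [0.3893, 0.2562, 0.0701]
tcp_rot: [0.999, -0.036, -0.001, 0.005]
contact_force: [1.3, -15.4, 5.7]
opening: 0.136
t 7.8 p [0.3893 0.2562 0.0701] yaw -94.1 q6 2.02 F [  1.3 -15.4   5.7] op 0.136 n 1
[0.14, 0.89, 2.82, 0.57, 0.08, 0.38]
```

```bash
python3 -m crank '[[1,0,-0.4,-0.52,0,0,0],[1,0,-0.65,-0.4,0,0,0],[1,0,-0.72,-0.26,0,0,0],[1,0,-0.77,-0.12,0,0,0],[1,0,0,0,0,0,0]]';python3 plan.py .39 .247 .042 -94.5 1;python3 - <<'E'
from h import *
c=read_camera("wrist");cv2.imwrite("pics/w5.png",cv2.resize(c["color"][:,:,::-1],(800,600)))
c=read_camera("scene");cv2.imwrite("pics/s5.png",cv2.resize(c["color"][200:310,150:290,::-1],None,fx=5,fy=5))
E
```

```text
time: 8.3
eef_pos: [0.3917, 0.2842, 0.0848]
tcp_rot: [0.999, -0.037, -0.001, 0.002]
contact_force: [-4.5, -6.2, 14.4]
opening: 0.134
t 8.3 p [0.3917 0.2842 0.0848] yaw -94.3 q6 2.07 F [-4.5 -6.2 14.4] op 0.134 n 1
[0.11, 3.7, 4.3, 0.2, 0.06, 0.23]
```

View pics/w5.png

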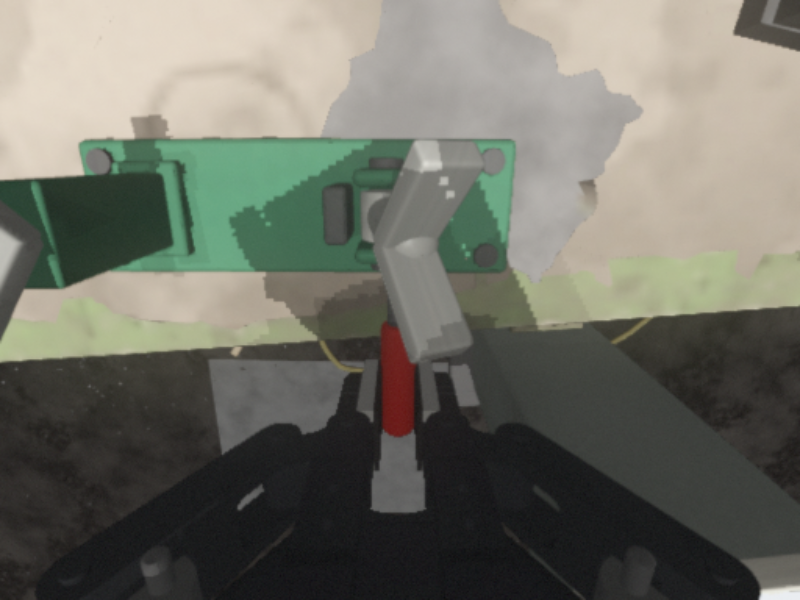

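View pics/s5.png

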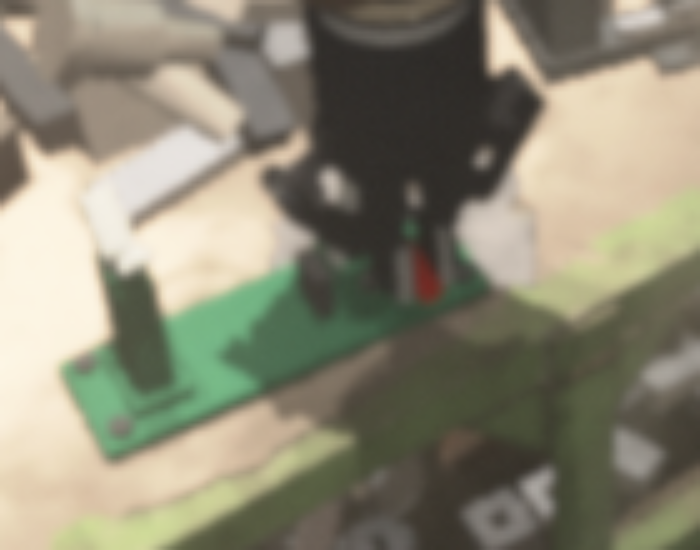

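The leg is nearly upright. Carrying on past vertical to the stop.

```bash
python3 -m crank '[[1,0,-0.7,0.05,0,0,0],[1,0,-0.6,0.12,0,0,0],[1,0,-0.3,0.1,0,0,0],[1,0,0,0,0,0,0],[1,0,0,0,0,0,0]]';python3 plan.py .39 .302 .082 -94.5 1;python3 - <<'E'
from h import *
c=read_camera("wrist");cv2.imwrite("pics/w6.png",cv2.resize(c["color"][:,:,::-1],(800,600)))
E
```

```text
time: 8.9
eef_pos: [0.393, 0.3006, 0.0813]
tcp_rot: [0.999, -0.038, 0.0, 0.001]
contact_force: [-1.1, -4.1, 6.6]
opening: 0.133
t 8.9 p [0.393  0.3006 0.0813] yaw -94.3 q6 2.1 F [-1.1 -4.1  6.6] op 0.133 n 1
[-0.31, -0.12, -0.07, 0.07, -0.01, 0.19]
```

View pics/w6.png

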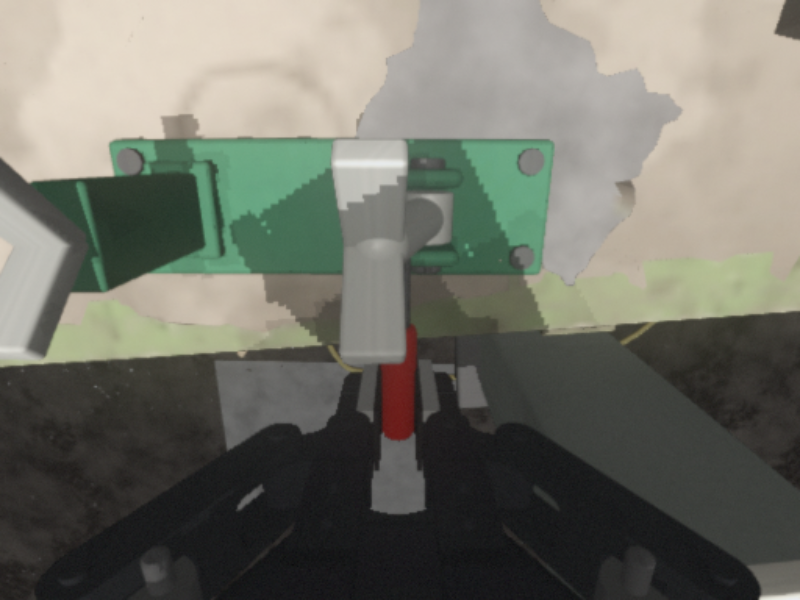

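The leg is well past upright with its V opening upward. Releasing.

```bash
python3 -m crank '[[0.4,0,0,0,0,0,0],[0.4,0,0,0,0,0,0],[-0.2,0,0,0,0,0,0],[-0.2,0,0,0,0,0,0]]';  python3 -m crank '[[-0.2,0,0,-2,0,0,0],[-0.2,0,0,-4,0,0,0],[-0.2,0,0,-4,0,0,0],[-0.2,0,0,-3,0,0,0],[-0.2,0,0,0,0,0,0]]';python3 - <<'E'
from h import *
print(get_state()["eef_pos"],get_state()["contact_force"])
c=read_camera("wrist");cv2.imwrite("pics/w7.png",cv2.resize(c["color"][:,:,::-1],(800,600)))
E
```

```text
time: 9.35
eef_pos: [0.3924, 0.3007, 0.0794]
tcp_rot: [0.999, -0.038, -0.0, 0.0]
contact_force: [0.7, 0.9, 0.6]
opening: 0.598
time: 9.85
eef_pos: [0.3952, 0.3021, 0.2152]
tcp_rot: [0.999, -0.038, 0.005, -0.003]
contact_force: [0.1, -0.1, -0.1]
opening: 0.598
[0.39522857 0.30205144 0.215241  ] [ 0.0547884  -0.05960465 -0.09454664]
```

View pics/w7.png

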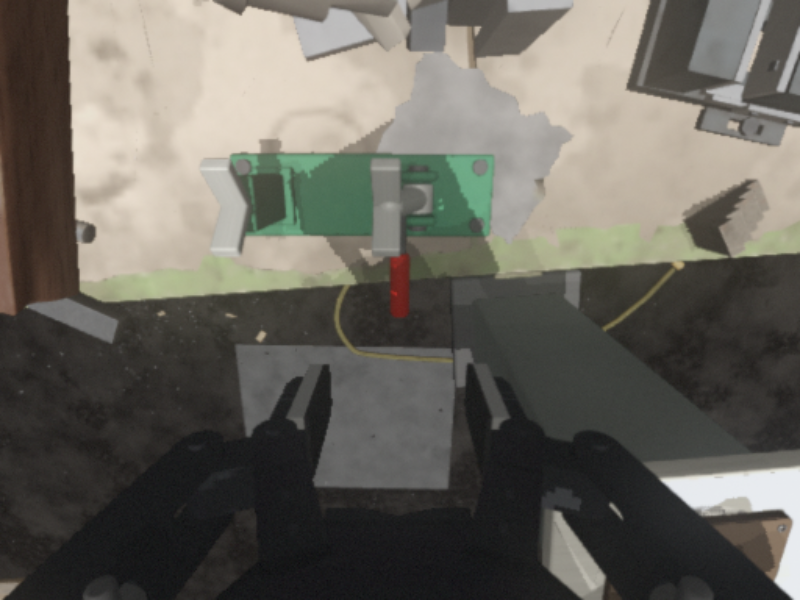

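The leg stands by itself on its stop, with its V at (387,207) and the post V at (222,205). I measure the rest centre from the V tips.

```bash
python3 - <<'E'
from h import *
c=read_camera("wrist")
f=lambda u,v: atz(c,(u*.64-.18,v*.64-.18),.119)
P=[f(*a) for a in((216,160),(226,252),(386,160),(387,255))]
for p in P: print(p.round(4))
print(np.mean(P,0), (np.array(P[2])+P[3]-P[0]-P[1])/2)
for n in("wrist","top","scene"):
    c=read_camera(n)
    for d in place_of("rest_centre",n): print(n,round(d["p"],2),atz(c,d["location"],.098).round(4))
s=get_state();print(s["time"])
E
python3 plan.py .5 .2 .25 -80.3
```

```text
[0.4833 0.3877 0.119 ]
[0.4361 0.392  0.119 ]
[0.4764 0.3017 0.119 ]
[0.4278 0.3053 0.119 ]
[0.45588165 0.34668353 0.119     ] [-0.00761778 -0.08635352  0.        ]
wrist 0.7 [0.4542 0.3478 0.098 ]
top 0.81 [0.4597 0.3459 0.098 ]
top 0.38 [0.4458 0.3338 0.098 ]
scene 0.91 [0.4605 0.3459 0.098 ]
scene 0.2 [0.5594 0.0411 0.098 ]
10.25
t 10.25 p [0.3919 0.3003 0.2081] yaw -94.4 q6 2.09 F [-0.3  0.2 -0.5] op 0.598 n 4
[2.88, 2.3, -1.05, 0.02, 0.04, -3.52]
[2.74, 2.47, -1.05, 0.02, 0.04, -3.52]
[2.58, 2.63, -1.05, 0.02, 0.04, -3.52]
[2.41, 2.78, -1.05, 0.02, 0.04, -3.52]
```

```bash
python3 plan.py .62 -.03 .25 -80.3 9
```

```text
t 10.25 p [0.3919 0.3003 0.2081] yaw -94.4 q6 2.09 F [-0.3  0.2 -0.5] op 0.598 n 9
[2.8, 3.47, -0.47, 0.01, 0.02, -1.56]
[2.71, 3.54, -0.47, 0.01, 0.02, -1.56]
[2.61, 3.61, -0.47, 0.01, 0.02, -1.56]
[2.51, 3.68, -0.47, 0.01, 0.02, -1.56]
[2.41, 3.75, -0.47, 0.01, 0.02, -1.56]
[2.31, 3.82, -0.47, 0.01, 0.02, -1.56]
[2.2, 3.88, -0.47, 0.01, 0.02, -1.56]
[2.1, 3.94, -0.47, 0.01, 0.02, -1.56]
[1.99, 3.99, -0.47, 0.01, 0.02, -1.56]
```

```bash
python3 -m crank '[[-1,2.8,3.5,-0.5,0,0,-1.6],[-1,2.7,3.5,-0.5,0,0,-1.6],[-1,2.6,3.6,-0.5,0,0,-1.6],[-1,2.5,3.7,-0.5,0,0,-1.6],[-1,2.4,3.75,-0.5,0,0,-1.6]]';python3 -m crank '[[-1,2.3,3.8,-0.5,0,0,-1.6],[-1,2.2,3.9,-0.5,0,0,-1.6],[-1,2.1,3.9,-0.5,0,0,-1.6],[-1,2,4,-0.3,0,0,-1.3],[-1,0,0,0,0,0,0]]';python3 -m crank '[[-1,0,0,0,0,0,0]]'; python3 plan.py .646 -.0293 .12 -80.3; python3 - <<'E'
from h import *
c=read_camera("wrist");cv2.imwrite("pics/w8.png",cv2.resize(c["color"][:,:,::-1],(800,600)))
for d in place_of("sleeve_centre","wrist"):print(d["p"],d["location"],atz(c,d["location"],.017))
for d in trace("sleeve_centre","wrist"):
    ys,xs=np.nonzero(d["pixels"]); P=np.array([atz(c,(x,y),.017) for x,y in zip(xs,ys)])[:,:2]
    (m,wh,a)=cv2.minAreaRect((P*1000).astype(np.float32)); print(d["p"],len(xs),P.mean(0),m,wh,a)
E
```

```text
time: 10.75
eef_pos: [0.5195, 0.1158, 0.2341]
tcp_rot: [0.999, 0.032, -0.001, -0.0]
contact_force: [0.4, 0.5, -0.3]
opening: 0.998
time: 11.25
eef_pos: [0.6232, -0.0333, 0.252]
tcp_rot: [0.997, 0.083, 0.0, 0.001]
contact_force: [0.1, 0.4, 0.2]
opening: 0.998
time: 11.35
eef_pos: [0.6209, -0.0295, 0.2513]
tcp_rot: [0.996, 0.084, -0.001, -0.001]
contact_force: [-0.2, -0.3, -0.2]
opening: 0.995
t 11.35 p [ 0.6209 -0.0295  0.2513] yaw -80.4 q6 1.19 F [-0.2 -0.3 -0.2] op 0.995 n 3
[0.84, 0.14, 4.38, -0.02, 0.04, -0.03]
[0.83, 0.14, 4.38, -0.02, 0.04, -0.03]
[0.83, 0.13, 4.38, -0.02, 0.04, -0.03]
0.93 [259.6, 151.2] [ 0.63988706 -0.03287415  0.017     ]
0.65 [183.2, 102.1] [0.68641712 0.07571284 0.017     ]
0.9 1207 [0.68927862 0.07920039] (683.6883544921875, 82.09234619140625) (24.156713485717773, 94.65248107910156) 59.77730941772461
```

View pics/w8.png

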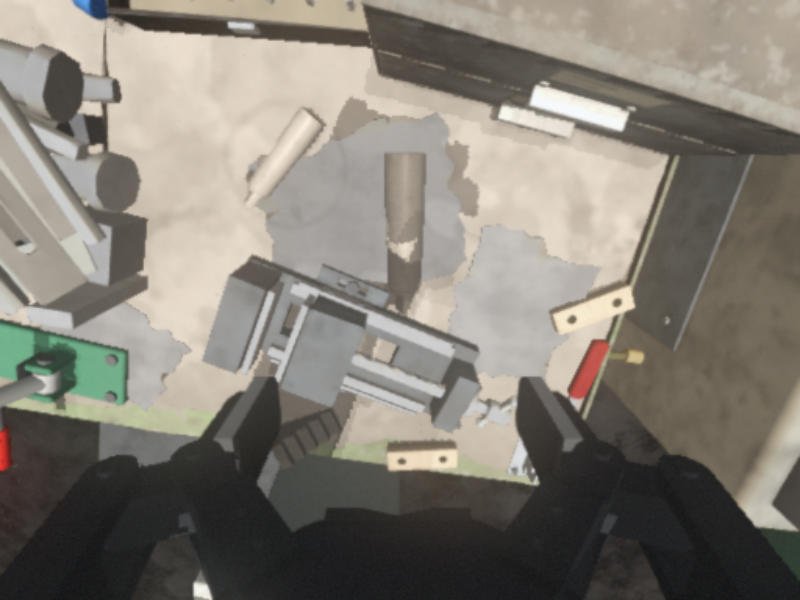

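The sleeve stands upright in the image, thick end at (405,155) and tang at (403,305), with the vice clear below it. Checking its axis and the vice clearances.

```bash
python3 - <<'E'
from h import *
c=read_camera("wrist")
f=lambda u,v,z: atz(c,(u*.64-.18,v*.64-.18),z).round(4)
print("thick end mid, top z.036",f(405,153,.034),"tang",f(403,310,.01))
print("side L",f(386,160,.018),f(389,280,.016),"R",f(425,160,.018),f(420,280,.016))
for z in(.04,.06,.08): print(z,"jaw corner",f(252,257,z),"jaw2",f(305,285,z),"rail",f(330,300,z),f(475,350,z),"jawfront",f(205,360,z))
# triangulate vice jaw corner top with top cam
c2=read_camera("top")
cv2.imwrite("pics/tv.png",cv2.resize(c2["color"][140:220,230:350,::-1],None,fx=6,fy=6,interpolation=cv2.INTER_CUBIC))
c3=read_camera("scene")
cv2.imwrite("pics/sv.png",cv2.resize(c3["color"][140:230,230:350,::-1],None,fx=6,fy=6,interpolation=cv2.INTER_CUBIC))
E
```

```text
thick end mid, top z.036 [ 0.707  -0.0178  0.034 ] tang [ 0.5691 -0.0409  0.01  ]
side L [ 0.6992 -0.0035  0.018 ] [ 0.5975 -0.0229  0.016 ] R [ 0.7047 -0.0352  0.018 ] [ 0.6023 -0.0506  0.016 ]
0.04 jaw corner [0.6045 0.0937 0.04  ] jaw2 [0.5878 0.0474 0.04  ] rail [0.5781 0.0248 0.04  ] [ 0.5532 -0.109   0.04  ] jawfront [0.5011 0.1306 0.04  ]
0.06 jaw corner [0.6102 0.0873 0.06  ] jaw2 [0.5945 0.0438 0.06  ] rail [0.5853 0.0225 0.06  ] [ 0.562  -0.1033  0.06  ] jawfront [0.5129 0.122  0.06  ]
0.08 jaw corner [0.6159 0.081  0.08  ] jaw2 [0.6012 0.0402 0.08  ] rail [0.5926 0.0203 0.08  ] [ 0.5707 -0.0976  0.08  ] jawfront [0.5247 0.1135 0.08  ]
```

View pics/sv.png

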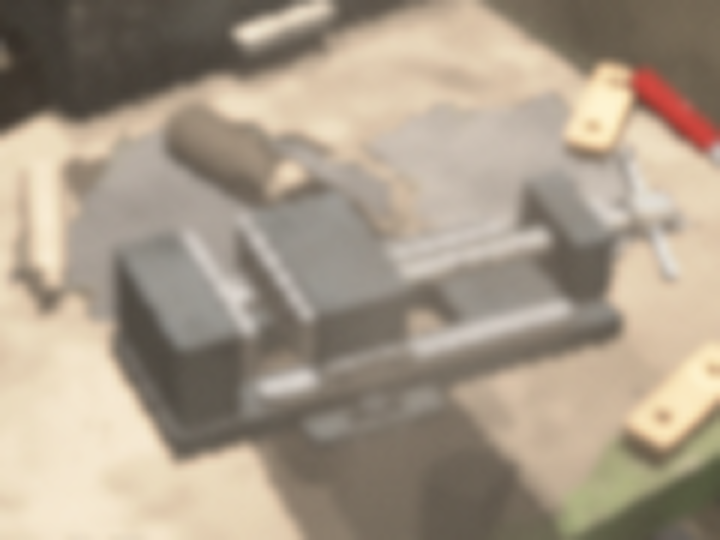

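```bash
python3 -m crank '[[-1,1.5,0.2,3.5,0,0,0],[-1,1.4,0.2,4,0,0,0],[-1,0,0,3.5,0,0,0],[-1,0,0,0,0,0,0],[-1,0,0,0,0,0,0]]'; python3 plan.py .650 -.0283 .019 -80.3; python3 - <<'E'
from h import *
c=read_camera("wrist");cv2.imwrite("pics/w9.png",cv2.resize(c["color"][:,:,::-1],(800,600)))
E
```

```text
time: 12.15
eef_pos: [0.6499, -0.0272, 0.1427]
tcp_rot: [0.996, 0.085, -0.001, -0.0]
contact_force: [-0.4, 0.3, 1.0]
opening: 0.998
t 12.15 p [ 0.6499 -0.0272  0.1427] yaw -80.2 q6 1.2 F [-0.4  0.3  1. ] op 0.998 n 3
[0.0, 0.04, 4.12, -0.01, 0.02, 0.03]
[0.0, 0.04, 4.12, -0.01, 0.02, 0.03]
[-0.0, 0.04, 4.12, -0.01, 0.02, 0.03]
```

View pics/w9.png

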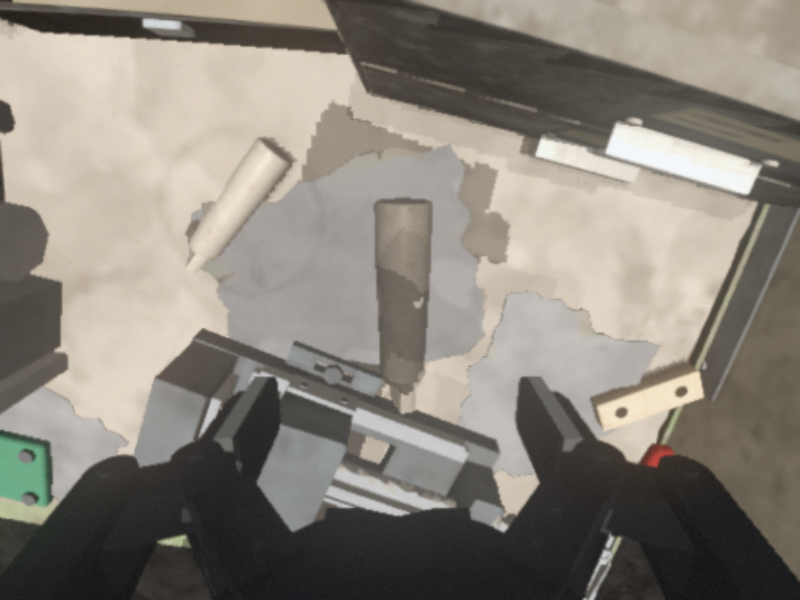

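Aligned and centred: sleeve axis at column 403, jaws' middle at about 400. Descending.

```bash
python3 -m crank '[[-1,0,0.1,4,0,0,0],[-1,0,0,4,0,0,0],[-1,0,0,2.5,0,0,0],[-1,0,0,0,0,0,0]]'; python3 -m crank '[[-1,0,0,1,0,0,0],[-1,0,0,0.8,0,0,0],[-1,0,0,0,0,0,0],[-1,0,0,0,0,0,0]]';  python3 plan.py .650 -.0283 .019 -80.3
```

```text
time: 12.6
eef_pos: [0.649, -0.0284, 0.0362]
tcp_rot: [0.996, 0.085, -0.002, -0.001]
contact_force: [-0.0, 0.4, 0.0]
opening: 1.0
time: 13.0
eef_pos: [0.6511, -0.0289, 0.0207]
tcp_rot: [0.996, 0.085, 0.001, 0.0]
contact_force: [-0.1, -0.3, -0.9]
opening: 0.999
t 13.0 p [ 0.6511 -0.0289  0.0207] yaw -80.3 q6 1.2 F [-0.1 -0.3 -0.9] op 0.999 n 1
[-0.1, -0.08, 0.17, 0.03, -0.09, 0.04]
```

```bash
python3 -m crank '[[-0.2,0,0,0.1,0,0,0],[0,0,0,0,0,0,0],[0,0,0,0,0,0,0],[1,0,0,0,0,0,0],[1,0,0,0,0,0,0]]' 60; python3 -m crank '[[1,0,0,0,0,0,0],[1,0,0,0,0,0,0],[1,0,0,0,0,0,0]]'; python3 - <<'E'
from h import *
print(get_state()["contact_force"])
c=read_camera("wrist");cv2.imwrite("pics/w10.png",cv2.resize(c["color"][:,:,::-1],(800,600)))
E
```

```text
time: 13.5
eef_pos: [0.6508, -0.029, 0.0192]
tcp_rot: [0.996, 0.085, 0.0, 0.0]
contact_force: [-1.4, -0.6, 2.4]
opening: 0.364
time: 13.8
eef_pos: [0.6508, -0.029, 0.0192]
tcp_rot: [0.996, 0.085, 0.0, 0.0]
contact_force: [-1.0, -1.4, 4.1]
opening: 0.365
[-1.04912482 -1.41188286  4.05947171]
```

View pics/w10.png

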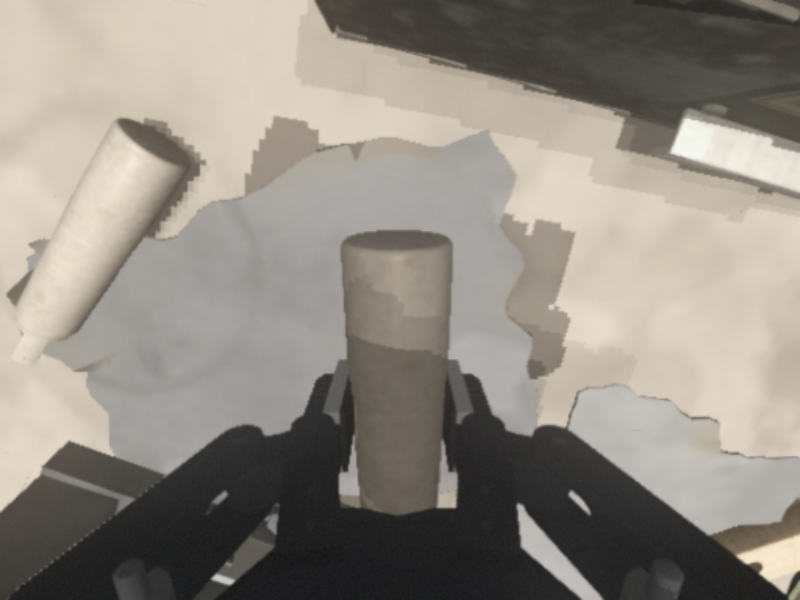

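Gripped, opening 0.365 (about 31–33 mm). The thick end's face is at (397,240). Lifting.

```bash
python3 - <<'E'
from h import *
c=read_camera("wrist"); print(atz(c,(397*.64-.18,232*.64-.18),.0345),atz(c,(397*.64-.18,250*.64-.18),.0345))
E
python3 -m crank '[[1,0,0,-0.5,0,0,0],[1,0,0,-1.5,0,0,0],[1,0,0,-2.5,0,0,0],[1,0,0,-3,0,0,0],[1,0,0,-3,0,0,0]]'; python3 -m crank '[[1,0,0,-3,0,0,0],[1,0,0,-3,0,0,0],[1,0,0,-3,0,0,0],[1,0,0,-1,0,0,0],[1,0,0,0,0,0,0]]'; python3 plan.py .46 .33 .225 -4.5
python3 - <<'E'
from h import *
c=read_camera("wrist");cv2.imwrite("pics/w11.png",cv2.resize(c["color"][:,:,::-1],(800,600)))
E
```

```text
[ 0.71302754 -0.0177539   0.0345    ] [ 0.70823914 -0.01857627  0.0345    ]
time: 14.4
eef_pos: [0.6489, -0.0281, 0.1231]
tcp_rot: [0.996, 0.085, -0.002, -0.001]
contact_force: [1.1, 0.1, -6.1]
opening: 0.368
time: 14.9
eef_pos: [0.6509, -0.0287, 0.2252]
tcp_rot: [0.996, 0.085, 0.001, 0.0]
contact_force: [0.4, -0.2, -6.2]
opening: 0.366
t 14.9 p [ 0.6509 -0.0287  0.2252] yaw -80.3 q6 1.2 F [ 0.4 -0.2 -6.2] op 0.366 n 9
[-1.42, -4.29, -0.01, 0.02, -0.01, -8.42]
[-0.77, -4.45, -0.0, 0.02, -0.01, -8.42]
[-0.11, -4.51, -0.0, 0.02, -0.01, -8.42]
[0.55, -4.48, -0.0, 0.02, -0.01, -8.42]
[1.2, -4.35, -0.0, 0.02, -0.01, -8.42]
[1.82, -4.13, 0.0, 0.02, -0.01, -8.42]
[2.41, -3.82, 0.0, 0.02, -0.01, -8.42]
[2.94, -3.43, 0.0, 0.02, -0.01, -8.42]
[3.41, -2.96, 0.0, 0.02, -0.01, -8.42]
```

View pics/w11.png

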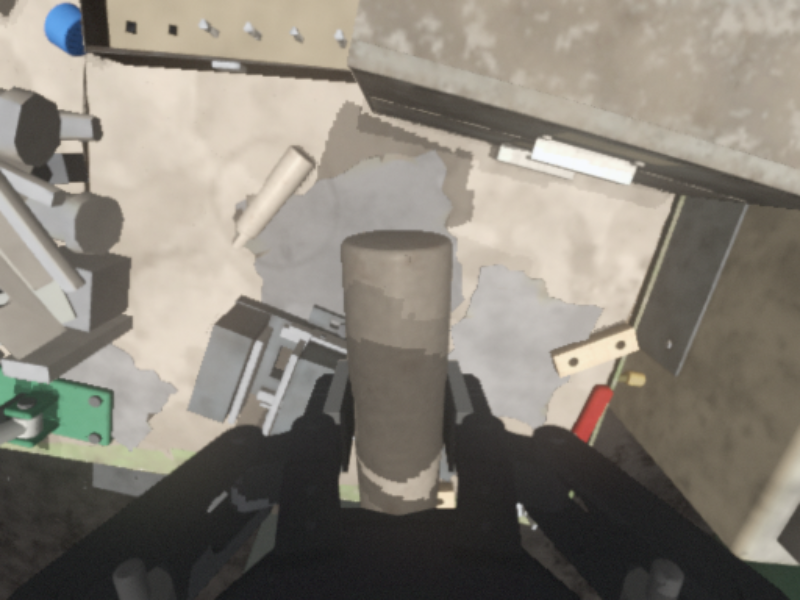

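The sleeve is held level, with the thick end unmoved at (397,240), and weighs about 6 N. Carrying it to a point above the rest.

```bash
python3 plan.py .457 .355 .225 -4.5 14
```

```text
t 14.95 p [ 0.6499 -0.0285  0.2228] yaw -80.3 q6 1.2 F [-0.5  0.2 -6. ] op 0.368 n 14
[-0.89, -2.93, -0.01, -0.0, 0.0, -5.41]
[-0.61, -3.0, -0.01, -0.0, 0.0, -5.41]
[-0.33, -3.05, -0.01, -0.0, 0.0, -5.41]
[-0.04, -3.07, -0.01, -0.0, 0.0, -5.41]
[0.25, -3.06, -0.01, -0.0, 0.0, -5.41]
[0.54, -3.02, -0.01, -0.0, 0.0, -5.41]
[0.82, -2.95, -0.01, -0.0, 0.0, -5.41]
[1.09, -2.86, -0.01, -0.0, 0.0, -5.41]
[1.36, -2.75, -0.01, -0.0, 0.0, -5.41]
[1.61, -2.61, -0.02, -0.0, 0.0, -5.41]
[1.85, -2.44, -0.02, -0.0, 0.0, -5.41]
[2.07, -2.26, -0.02, -0.0, 0.0, -5.41]
[2.28, -2.05, -0.02, -0.0, 0.0, -5.41]
[2.46, -1.83, -0.02, -0.0, 0.0, -5.41]
```

```bash
python3 -m crank '[[1,-0.9,-2.9,0,0,0,-5.4],[1,-0.6,-3,0,0,0,-5.4],[1,-0.3,-3,0,0,0,-5.4],[1,0,-3.1,0,0,0,-5.4],[1,0.25,-3.1,0,0,0,-5.4]]' ; python3 -m crank '[[1,0.5,-3,0,0,0,-5.4],[1,0.8,-3,0,0,0,-5.4],[1,1.1,-2.9,0,0,0,-5.4],[1,1.4,-2.7,0,0,0,-5.4],[1,1.6,-2.6,0,0,0,-5.4]]'; python3 -m crank '[[1,1.9,-2.4,0,0,0,-5.4],[1,2.1,-2.3,0,0,0,-5.4],[1,2.3,-2,0,0,0,-5.4],[1,2.4,-1.8,0,0,0,-5.4],[1,0,0,0,0,0,0]]'; python3 plan.py .457 .355 .225 -4.5
```

```text
time: 15.45
eef_pos: [0.5798, 0.1094, 0.2199]
tcp_rot: [0.948, 0.317, -0.003, -0.001]
contact_force: [-0.3, 0.4, -6.2]
opening: 0.367
time: 15.95
eef_pos: [0.5108, 0.246, 0.2201]
tcp_rot: [0.848, 0.53, -0.003, -0.001]
contact_force: [0.2, 1.0, -6.3]
opening: 0.367
time: 16.45
eef_pos: [0.4559, 0.3573, 0.2201]
tcp_rot: [0.734, 0.68, -0.003, -0.002]
contact_force: [0.3, -0.6, -6.1]
opening: 0.369
t 16.45 p [0.4559 0.3573 0.2201] yaw -4.4 q6 0.56 F [ 0.3 -0.6 -6.1] op 0.369 n 1
[-0.22, 0.12, -0.49, -0.36, 0.09, 0.12]
```

Now a look from all views before lowering.

```bash
python3 -m crank '[[1,-0.2,0.1,2.5,0,0,0],[1,0,0,2.5,0,0,0],[1,0,0,0,0,0,0],[1,0,0,0,0,0,0]]'; python3 plan.py .457 .355 .15 -4.5; python3 - <<'E'
from h import *
s=read_camera("scene");t=read_camera("top");w=read_camera("wrist")
A=cv2.resize(s["color"][185:305,140:280],(400,343),interpolation=cv2.INTER_CUBIC)
B=cv2.resize(t["color"][170:270,100:230],(400,308),interpolation=cv2.INTER_CUBIC)[:343]
B=cv2.copyMakeBorder(B,0,35,0,0,cv2.BORDER_CONSTANT)
cv2.imwrite("pics/pl1.png",np.hstack([A,B])[:,:,::-1])
cv2.imwrite("pics/w12.png",cv2.resize(w["color"][:,:,::-1],(800,600)))
for n,c in(("scene",s),("top",t),("wrist",w)):
    for d in place_of("sleeve_centre",n): print(n,round(d["p"],2),atz(c,d["location"],.17-.0024).round(4))
E
```

```text
time: 16.85
eef_pos: [0.4592, 0.3522, 0.1715]
tcp_rot: [0.736, 0.677, -0.002, -0.001]
contact_force: [-0.6, 1.0, -5.5]
opening: 0.371
t 16.85 p [0.4592 0.3522 0.1715] yaw -4.7 q6 0.56 F [-0.6  1.  -5.5] op 0.371 n 1
[0.27, -0.24, 2.15, -0.22, 0.14, -0.2]
scene 0.78 [0.4657 0.3407 0.1676]
scene 0.44 [0.5074 0.1855 0.1676]
top 0.73 [0.3991 0.2633 0.1676]
top 0.62 [0.6587 0.0833 0.1676]
top 0.56 [0.4606 0.3438 0.1676]
wrist 0.77 [0.4598 0.3394 0.1676]
```

View pics/pl1.png

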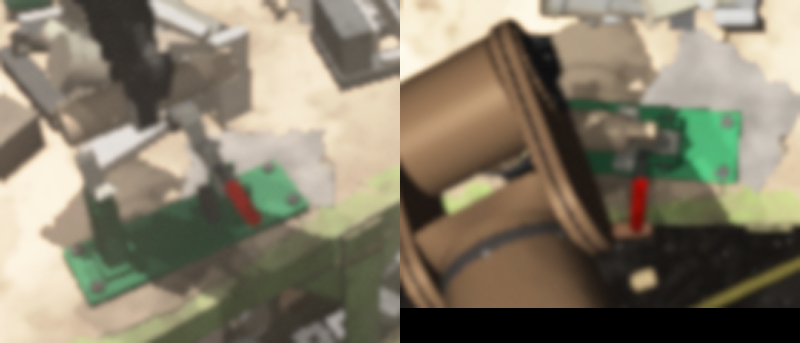

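View pics/w12.png

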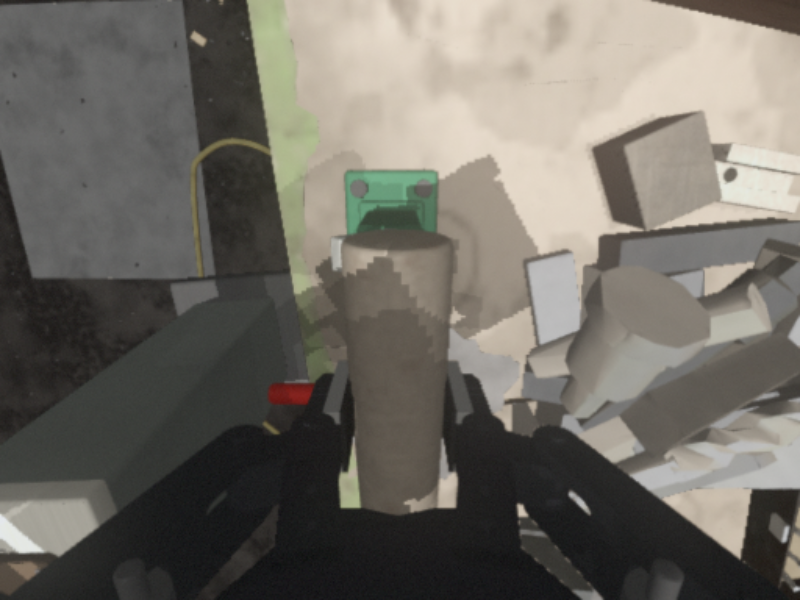

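The sleeve lies over the rest, parallel to it. The post's V tips at (333,255) and (456,255) average to column 394 and the sleeve is at 397, so I shift about 2 mm sideways and 5 mm along, then lower.

```bash
python3 -m crank '[[1,0.5,-0.2,1.2,0,0,0],[1,0,0,1.2,0,0,0],[1,0,0,0.8,0,0,0],[1,0,0,0.4,0,0,0],[1,0,0,0,0,0,0]]'; python3 -m crank '[[1,0,0,0,0,0,0]]'; python3 plan.py .457 .357 .1242 -4.5; python3 - <<'E'
from h import *
w=read_camera("wrist"); s=read_camera("scene")
cv2.imwrite("pics/w13.png",cv2.resize(w["color"][:,:,::-1],(800,600)))
cv2.imwrite("pics/s13.png",cv2.resize(s["color"][185:305,140:280,::-1],(700,600),interpolation=cv2.INTER_CUBIC))
E
```

```text
time: 17.65
eef_pos: [0.4579, 0.3578, 0.1361]
tcp_rot: [0.735, 0.678, -0.001, -0.0]
contact_force: [-0.4, -0.1, -5.6]
opening: 0.367
time: 17.75
eef_pos: [0.4588, 0.3583, 0.1377]
tcp_rot: [0.735, 0.678, 0.0, 0.0]
contact_force: [-1.0, -0.4, -5.2]
opening: 0.368
t 17.75 p [0.4588 0.3583 0.1377] yaw -4.7 q6 0.57 F [-1.  -0.4 -5.2] op 0.368 n 1
[-0.14, -0.17, 1.35, 0.01, -0.01, -0.17]
```

View pics/w13.png

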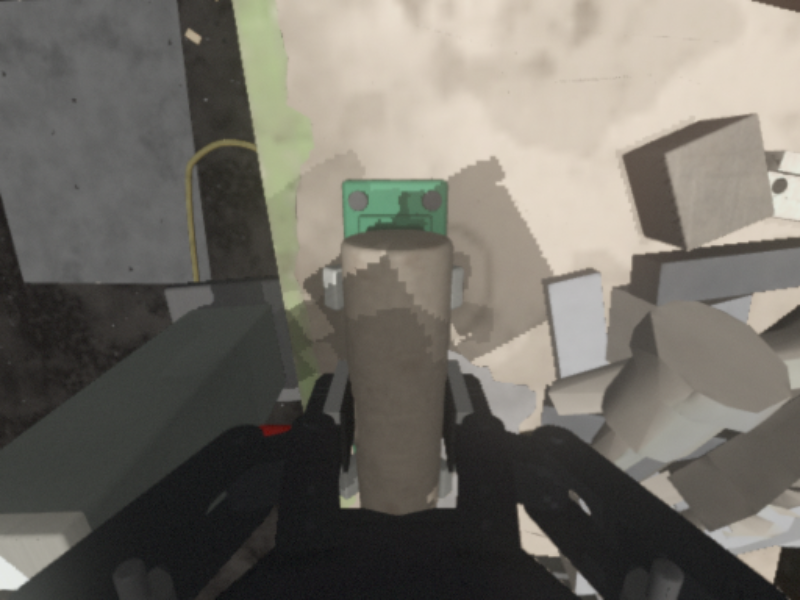

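View pics/s13.png

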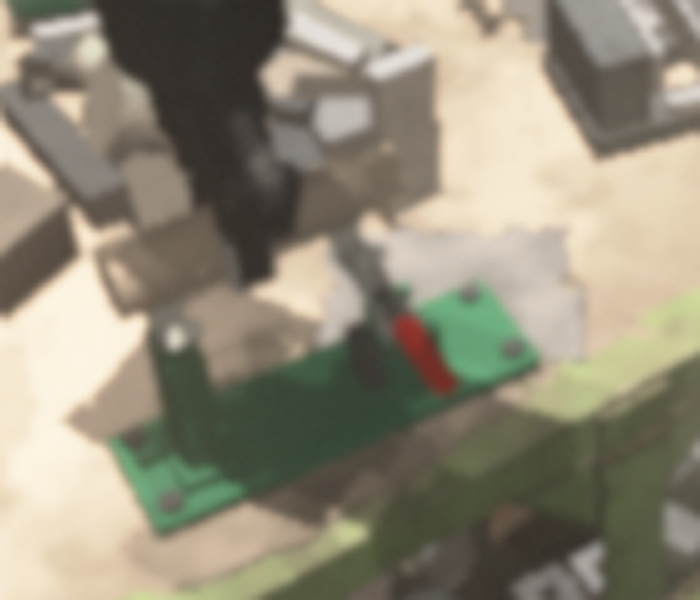

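The sleeve is within 1–2 mm of centre: tips at 325 and 465 average to 395, sleeve at 397. Lowering gently.

```bash
python3 -m crank '[[1,0,-0.1,0.5,0,0,0],[1,0,0,0.4,0,0,0],[1,0,0,0.1,0,0,0],[1,0,0,0,0,0,0],[1,0,0,0,0,0,0]]' ; python3 -m crank '[[1,0,0,0.1,0,0,0],[1,0,0,0.1,0,0,0],[1,0,0,0,0,0,0],[1,0,0,0,0,0,0]]'
```

```text
time: 18.35
eef_pos: [0.4577, 0.3583, 0.1276]
tcp_rot: [0.735, 0.678, 0.0, -0.0]
contact_force: [-0.4, 0.3, -5.2]
opening: 0.368
time: 18.75
eef_pos: [0.4576, 0.3583, 0.1256]
tcp_rot: [0.735, 0.678, -0.0, -0.0]
contact_force: [0.2, -0.1, -6.4]
opening: 0.368
```

```bash
for i in 1 ; do python3 -m crank '[[1,0,0,0.1,0,0,0],[1,0,0,0,0,0,0],[1,0,0,0,0,0,0]]' ; python3 -m crank '[[1,0,0,0.1,0,0,0],[1,0,0,0,0,0,0],[1,0,0,0,0,0,0]]';  done
```

```text
time: 19.05
eef_pos: [0.4576, 0.3583, 0.1246]
tcp_rot: [0.735, 0.678, -0.0, -0.0]
contact_force: [-0.6, -0.3, -6.2]
opening: 0.365
time: 19.35
eef_pos: [0.4576, 0.3584, 0.1241]
tcp_rot: [0.735, 0.678, -0.0, -0.0]
contact_force: [-3.0, -1.3, -1.5]
opening: 0.367
```

Contact at z = 0.1241, as predicted. The force says to shift slightly toward -x.

```bash
python3 -m crank '[[1,0,-0.05,0.03,0,0,0],[1,0,0,0,0,0,0],[1,0,0,0,0,0,0]]' ; python3 -c "
from plant import *;s=get_state();print(s['contact_force'],s['wrist_torque'])"; python3 -m crank '[[1,0,-0.05,0.05,0,0,0],[1,0,0,0,0,0,0],[1,0,0,0,0,0,0]]';python3 -c "
from plant import *;s=get_state();print(s['contact_force'],s['wrist_torque'])"
```

```text
time: 19.65
eef_pos: [0.4575, 0.3585, 0.124]
tcp_rot: [0.735, 0.678, 0.0, 0.0]
contact_force: [-2.5, -1.9, -0.2]
opening: 0.368
[-2.46985757 -1.87504366 -0.22138414] [-0.17222786  0.27146542 -0.04726698]
time: 19.95
eef_pos: [0.4574, 0.3585, 0.1238]
tcp_rot: [0.735, 0.678, 0.001, 0.0]
contact_force: [-0.9, -2.3, 4.3]
opening: 0.363
[-0.87719699 -2.2548606   4.27115451] [-0.32537771  0.21945834 -0.03515834]
```

The weight is now carried by the rest. Looking before release.

```bash
python3 - <<'E'
from h import *
w=read_camera("wrist"); s=read_camera("scene")
cv2.imwrite("pics/w14.png",cv2.resize(w["color"][:,:,::-1],(800,600)))
cv2.imwrite("pics/s14.png",cv2.resize(s["color"][185:305,140:280,::-1],(700,600),interpolation=cv2.INTER_CUBIC))
E
```

```text
(no output)
```

View pics/w14.png

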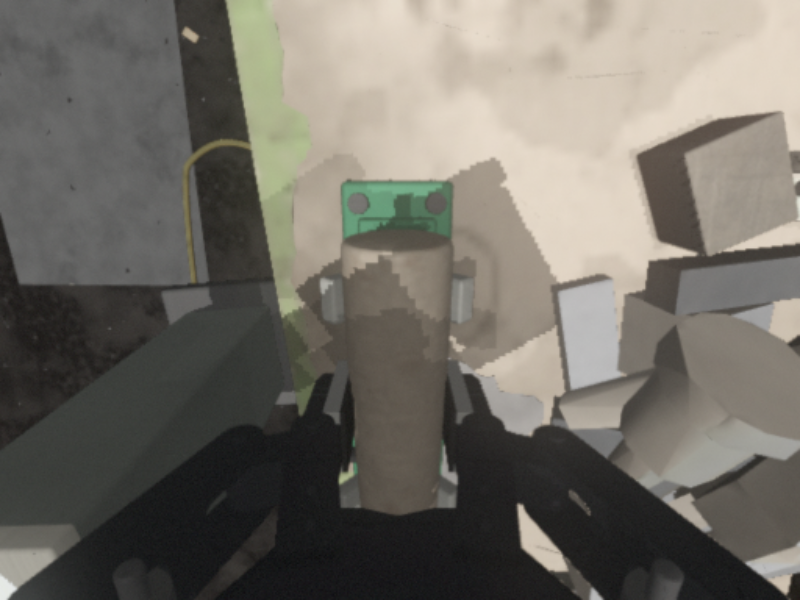

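View pics/s14.png

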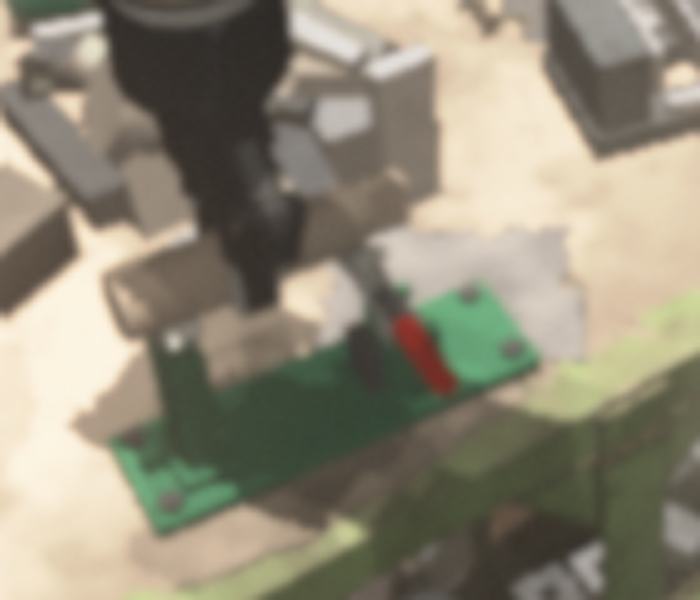

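The sleeve is centred in the post's V (tips at 322 and 472, sleeve at 397) and the leg still stands. Releasing softly.

```bash
python3 -m crank '[[1,0,0,0,0,0,0],[0.2,0,0,0,0,0,0],[0.2,0,0,0,0,0,0]]' 20; python3 -m crank '[[0,0,0,0,0,0,0],[0,0,0,0,0,0,0],[-0.3,0,0,0,0,0,0],[-0.5,0,0,0,0,0,0],[-0.5,0,0,0,0,0,0]]'; python3 - <<'E'
from h import *
print(get_state()["contact_force"])
w=read_camera("wrist")
cv2.imwrite("pics/w15.png",cv2.resize(w["color"][:,:,::-1],(800,600)))
E
```

```text
time: 20.35
eef_pos: [0.4569, 0.3587, 0.1225]
tcp_rot: [0.735, 0.678, 0.001, -0.0]
contact_force: [-0.3, 1.0, 0.6]
opening: 0.402
time: 20.85
eef_pos: [0.4566, 0.3585, 0.1228]
tcp_rot: [0.735, 0.678, 0.0, -0.0]
contact_force: [0.1, -0.9, -0.7]
opening: 0.753
[ 0.05069405 -0.89877412 -0.68778793]
```

View pics/w15.png

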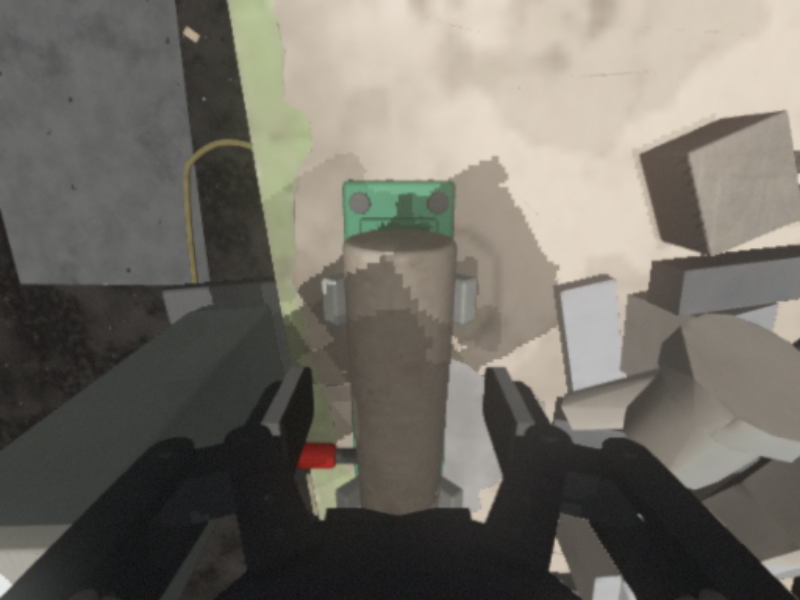

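The sleeve stayed put and the fingers are clear of it. Rising straight up and checking.

```bash
python3 -m crank '[[-0.5,0,0,-1,0,0,0],[-0.5,0,0,-2.5,0,0,0],[-0.5,0,0,-3.5,0,0,0],[-0.5,0,0,-4,0,0,0],[-0.5,0,0,-3,0,0,0]]'; python3 -m crank '[[-0.5,-4,0,-1,0,0,0],[-0.5,-4,0,0,0,0,0],[-0.5,0,0,0,0,0,0]]'; python3 - <<'E'
from h import *
print(get_state()["contact_force"],get_state()["eef_pos"])
w=read_camera("wrist");s=read_camera("scene")
for n,c in(("scene",s),("wrist",w)):
    for t,z in(("sleeve_centre",.121),("rest_centre",.098)):
        for d in place_of(t,n): print(n,t,round(d["p"],2),atz(c,d["location"],z).round(4))
cv2.imwrite("pics/w16.png",cv2.resize(w["color"][:,:,::-1],(800,600)))
cv2.imwrite("pics/s16.png",cv2.resize(s["color"][185:305,140:280,::-1],(700,600),interpolation=cv2.INTER_CUBIC))
E
```

```text
time: 21.4
eef_pos: [0.4572, 0.3587, 0.2666]
tcp_rot: [0.735, 0.678, 0.002, 0.0]
contact_force: [0.0, 0.8, 0.9]
opening: 0.748
time: 21.7
eef_pos: [0.4501, 0.276, 0.2744]
tcp_rot: [0.736, 0.677, 0.001, 0.001]
contact_force: [-0.4, 0.6, -0.5]
opening: 0.749
[-0.41037078  0.60015711 -0.50109901] [0.45011725 0.27597724 0.27437487]
scene sleeve_centre 0.64 [0.4635 0.3458 0.121 ]
scene sleeve_centre 0.44 [0.5548 0.1555 0.121 ]
scene rest_centre 0.85 [0.4603 0.3461 0.098 ]
wrist sleeve_centre 0.79 [0.4544 0.3482 0.121 ]
wrist sleeve_centre 0.7 [0.6191 0.1611 0.121 ]
```

View pics/w16.png

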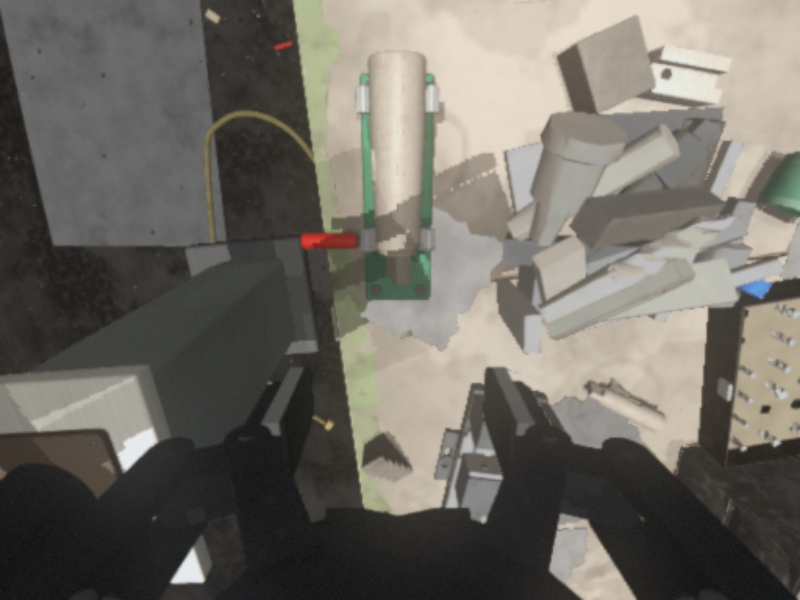

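View pics/s16.png

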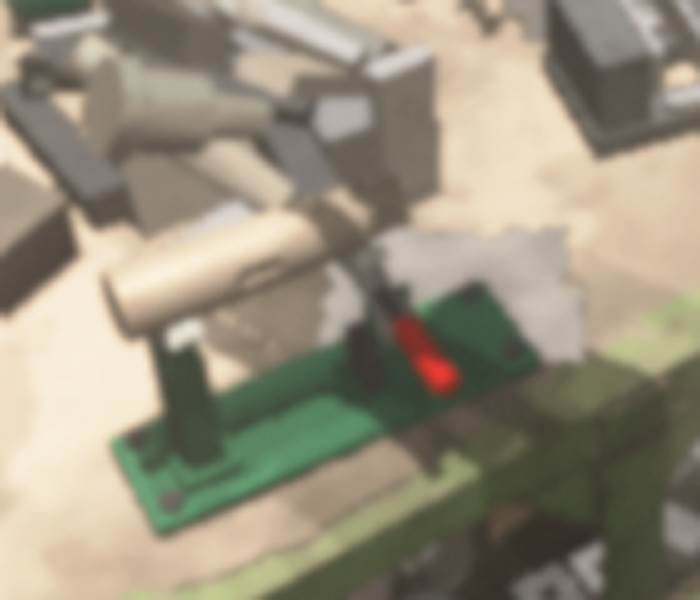

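The sleeve sits in both Vs (rows 98 and 238), with equal overhang at each end, and the leg is standing. I'm handing it in.

```bash
python3 -m crank '[[-0.5,0,0,0,0,0,0],[-0.5,0,0,0,0,0,0]]'; python3 -c "
from plant import *
print(sign_off())"
```

```text
time: 22.2
eef_pos: [0.45, 0.2792, 0.2726]
tcp_rot: [0.735, 0.678, -0.0, -0.0]
contact_force: [-0.8, -0.3, -0.1]
opening: 0.75
the job is handed in; nothing more can be done
None
```

I swung the leg up by its red handle and over onto its stop. After I let go, it stood there by itself. I then picked up the larger grey sleeve, laid it along the rest in both V notches and released it. I handed the job in at about 22 s of the 58 s limit, and no verdict was reported.

- **Leg:** the pictures after each release show it still on its stop. I judged this from the images; the joint angle was not measured.
- **Sleeve position:** the last wrist picture puts its centre within about 2 mm of the rest centre I measured, with equal overhang at both ends. It looks parallel to the rest.
- **Disagreement:** my rest-centre measurement, (0.456, 0.347), and the scene camera's, (0.460, 0.346), differ by about 4 mm. For the sleeve, the scene camera reads x = 0.4635 and the wrist camera 0.454, about 9 mm apart across the rest. In the scene camera alone the sleeve is about 3 mm from the rest centre. I trusted the pictures, which show the sleeve seated in both Vs.
- **Robot:** it was clear of everything, with under 1 N on the tool at hand-in.

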